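Sort the mixed pan of rolls into the display baskets

TASK

Stock the bread display from the mixed baking pan: both plain golden rolls go into the black wire basket, both dark seeded rolls (poppy and sesame) into the wicker basket, and the round roll into the paper-lined wooden tray. Set each one down rather than dropping it, flat on the floor of its basket with its top side up; in the two baskets the rolls lie side by side, parallel to the basket's short sides. Leave the jam jar and the cup standing where they are.

Things in the scene. Friction and masses are not known exactly. Their poses are not given: they have to be found in the camera images.
- plain_one: plain golden-brown crusty roll with one long pale score down its top, about 120 mm long, 46 mm wide and 40 mm high, flat underneath, tapering to the ends (full width over the middle 50 mm), about 80 g. Origin: centre of its underside; x along its length, z up. Starts flat in the pan. The five rolls lie in any order in one row, about 78 mm apart centre to centre, lengths across the row.
- plain_three: plain golden-brown crusty roll with three short slanting pale scores across its top, about 120 mm long, 46 mm wide and 40 mm high, flat underneath, tapering to the ends (full width over the middle 50 mm), about 80 g. Origin: centre of its underside; x along its length, z up. Starts flat in the pan. Pan: fixed, aluminium, 170 x 430 mm, floor 4 mm, rim 12 mm above the counter.
- seeded_poppy: seeded roll: brown crust strewn with black poppy seeds, no scores, about 120 mm long, 46 mm wide and 40 mm high, flat underneath, tapering to the ends (full width over the middle 50 mm), about 80 g. Origin: centre of its underside; x along its length, z up. Starts flat in the pan.
- seeded_sesame: seeded roll: very dark crust strewn with cream sesame seeds, no scores, about 120 mm long, 46 mm wide and 40 mm high, flat underneath, tapering to the ends (full width over the middle 50 mm), about 80 g. Origin: centre of its underside; x along its length, z up. Starts flat in the pan.
- round_roll: round brown rye roll with a white flour cross on its top, 62 mm across (61 mm where it is gripped, from 6 to 26 mm above its underside) and 44 mm high, flat underneath, about 80 g. Origin: centre of its underside, z up. Starts lying flat in the pan.
- wire_basket: black wire basket, rectangular, 160 mm by 190 mm outside, walls 60 mm high; fixed to the counter. Origin: centre of its underside; x along its short 160 mm side, y along its long 190 mm side, z up. Inside 150 mm by 180 mm, floor 6 mm above its origin. A blank white price card hangs on its +x side. For the plain rolls.
- wicker_basket: light-brown woven wicker basket, rectangular, 164 mm by 194 mm outside, walls 60 mm high; fixed to the counter. Origin: centre of its underside; x along its short 164 mm side, y along its long 194 mm side, z up. Inside 150 mm by 180 mm, floor 6 mm above its origin. A blank white price card hangs on its +x side. For the seeded rolls.
- wood_tray: dark wooden square tray lined with white paper, 160 mm by 160 mm outside, walls 45 mm high and 8 mm thick; fixed to the counter. Inside 144 mm by 144 mm, floor 8 mm above its origin. Origin: centre of its underside; x and y along its sides, z up. For the round roll.
- jam_jar: jar of red jam with a brass lid, 64 mm across and 85 mm high, loose, full; stands on the counter between the baskets. Origin: centre of its underside, z up. Leave it alone.
- cup: white ceramic cup, 72 mm across and 75 mm high, loose, empty; stands on the counter between the baskets. Origin: centre of its underside, z up. Leave it alone.
Not all that is in view belongs to the job. Of the things that look like the wood_tray, the largest one is meant.

How it is judged (in metres and radians):
At the end, for the whole second after the job is handed in: Plain rolls in the wire basket, seeded rolls in the wicker basket, round roll in the wooden tray: each inside the walls, underside within 6 mm of the floor, tilted under 0.2 rad, top up, the long rolls within 0.35 rad of parallel to the basket's short side; all released and at rest (x of plain_one in the frame of wire_basket between -0.075 and 0.075 m and y of plain_one in the frame of wire_basket between -0.09 and 0.09 m and z of plain_one in the frame of wire_basket between 0 and 0.012 m and angle between each of plain_one, plain_three, seeded_poppy, seeded_sesame, round_roll's own z axis and vertical below 0.2 rad and linear speed of each of plain_one, plain_three, seeded_poppy, seeded_sesame, round_roll below 0.03 m/s and angular speed of each of plain_one, plain_three, seeded_poppy, seeded_sesame, round_roll below 0.3 rad/s and angle between the x axis of each of plain_one, plain_three and the x axis of wire_basket, either way round below 0.35 rad and x of plain_three in the frame of wire_basket between -0.075 and 0.075 m and y of plain_three in the frame of wire_basket between -0.09 and 0.09 m and z of plain_three in the frame of wire_basket between 0 and 0.012 m and x of seeded_poppy in the frame of wicker_basket between -0.075 and 0.075 m and y of seeded_poppy in the frame of wicker_basket between -0.09 and 0.09 m and z of seeded_poppy in the frame of wicker_basket between 0 and 0.012 m and angle between the x axis of each of seeded_poppy, seeded_sesame and the x axis of wicker_basket, either way round below 0.35 rad and x of seeded_sesame in the frame of wicker_basket between -0.075 and 0.075 m and y of seeded_sesame in the frame of wicker_basket between -0.09 and 0.09 m and z of seeded_sesame in the frame of wicker_basket between 0 and 0.012 m and x of round_roll in the frame of wood_tray between -0.072 and 0.072 m and y of round_roll in the frame of wood_tray between -0.072 and 0.072 m and z of round_roll in the frame of wood_tray between 0.002 and 0.014 m); the robot touches nothing.
It fails at once if a roll falls into a basket or tray from more than about 5 cm (it moves faster than 1 m/s inside it) ((horizontal distance between plain_one and wire_basket below 0.1 m and z of plain_one in the frame of wire_basket below 0.045 m and linear speed of plain_one above 1 m/s) or (horizontal distance between plain_one and wicker_basket below 0.1 m and z of plain_one in the frame of wicker_basket below 0.045 m and linear speed of plain_one above 1 m/s) or (horizontal distance between plain_one and wood_tray below 0.1 m and z of plain_one in the frame of wood_tray below 0.045 m and linear speed of plain_one above 1 m/s) or (horizontal distance between plain_three and wire_basket below 0.1 m and z of plain_three in the frame of wire_basket below 0.045 m and linear speed of plain_three above 1 m/s) or (horizontal distance between plain_three and wicker_basket below 0.1 m and z of plain_three in the frame of wicker_basket below 0.045 m and linear speed of plain_three above 1 m/s) or (horizontal distance between plain_three and wood_tray below 0.1 m and z of plain_three in the frame of wood_tray below 0.045 m and linear speed of plain_three above 1 m/s) or (horizontal distance between seeded_poppy and wire_basket below 0.1 m and z of seeded_poppy in the frame of wire_basket below 0.045 m and linear speed of seeded_poppy above 1 m/s) or (horizontal distance between seeded_poppy and wicker_basket below 0.1 m and z of seeded_poppy in the frame of wicker_basket below 0.045 m and linear speed of seeded_poppy above 1 m/s) or (horizontal distance between seeded_poppy and wood_tray below 0.1 m and z of seeded_poppy in the frame of wood_tray below 0.045 m and linear speed of seeded_poppy above 1 m/s) or (horizontal distance between seeded_sesame and wire_basket below 0.1 m and z of seeded_sesame in the frame of wire_basket below 0.045 m and linear speed of seeded_sesame above 1 m/s) or (horizontal distance between seeded_sesame and wicker_basket below 0.1 m and z of seeded_sesame in the frame of wicker_basket below 0.045 m and linear speed of seeded_sesame above 1 m/s) or (horizontal distance between seeded_sesame and wood_tray below 0.1 m and z of seeded_sesame in the frame of wood_tray below 0.045 m and linear speed of seeded_sesame above 1 m/s) or (horizontal distance between round_roll and wire_basket below 0.1 m and z of round_roll in the frame of wire_basket below 0.045 m and linear speed of round_roll above 1 m/s) or (horizontal distance between round_roll and wicker_basket below 0.1 m and z of round_roll in the frame of wicker_basket below 0.045 m and linear speed of round_roll above 1 m/s) or (horizontal distance between round_roll and wood_tray below 0.1 m and z of round_roll in the frame of wood_tray below 0.045 m and linear speed of round_roll above 1 m/s)).
It fails at once if the jam jar or the cup is shifted by more than 25 mm or knocked over (distance of any of jam_jar, cup from where it was at the start of the episode above 0.025 m or angle between any of jam_jar, cup's own z axis and vertical above 0.5 rad).
It also fails if it takes over 115 s, if anything falls off the work surface, if the arm or the gripper's body presses on something with over 40 N, if the wrist force passes 120 N, or if a joint passes its speed limit or range.

ROBOT

A 6-joint arm with a two-finger parallel gripper is mounted at the origin on the work surface. World frame = base frame: x ahead of the robot, y to its left, z up, the work surface at z = 0. Lengths are in mm, angles in rad, forces in N, time in s.
With the tool pointing down it reaches from about 325 to 750 mm from the base axis. Payload 7.6 kg.
Tool frame: the origin (TCP) lies at the very end of the fingers, on their centre line; the grasp point (between the pads) lies 19 mm behind it; z points along the fingers, y is the direction in which the jaws open and shut (so a half turn about z gives the same grasp; the last joint's range is limited). The gripper opens to 85 mm and grips with 20 to 120 N. Pads are 22 mm wide; open, the fingers measure 114 mm over their backs; the gripper's body (76 mm by 85 mm) begins 54 mm behind the grasp point. The pads swing forward as they close: fully open they stand 13 mm farther back than shut.
Start: joints at [-1.267, 0.052, 1.401, -0, 1.689, -0.07], TCP at [191.732, -488.758, 231.323] pointing down, gripper open.
Joint ranges: [-2.9, 2.9], [-0.91, 2.17], [0.12, 2.37], [-1.06, 4.2], [0.26, 2.73], [-2.93, 2.93]. Speed limits (rad/s): [2.57, 2.57, 3.01, 3.14, 3.14, 3.14].

INTERFACE

Orientations are given as a rotation vector (axis times angle).
In Python, from workcell import sense, imaging, robot gives the robot as it stands.
- The arm moves only by the tool servo_tool, never from a script. Its argument "moves" is one flat list of numbers, 5 for each row, row after row: the closure, from 0 (fully open) to 1 (shut), then the shift along the tool's x, y, z in m, then the turn about the tool's z in degrees. In form: [hand, x, y, z, turn, hand, x, y, z, turn, ...]. A call has 1 to 10 rows; each row is the pose to reach, as a shift and turn from the pose commanded when the call began, along the tool's axes at that moment; what a row does not reach only later rows make up. A row lasts 1/12 s, in which the tool goes at most 41.7 mm and 7.16 degrees, less where a joint would pass 70% of its speed; a pose out of reach is approached as far as the arm can. A call with a gripper value outside its range is refused whole. The fingers move at their own pace and stop on an object; "newtons" is the grip in N (left out, the last holds). Time passes only in rows, so rows that repeat a pose let the fingers close. It gives the time, the measured TCP pose, the force and the opening at its end, in the units of the state.
- sense(): the state, without advancing time (a new reading comes with each control period).
- imaging.get_image(name): name is "scene" or "top"; returns the picture (384x512x3 uint8, red, green, blue); there is no depth.
- imaging.get_calibration(name): a dict with "fx", "fy", "cx", "cy" (pixels), "origin" and "attitude" of the camera in the world. Camera axes: x right, y up, looking along -z (the intrinsics and any distortion apply to the point x, -y, -z); pixel columns grow to the right and rows downward; lengths in mm; the calibration is good to about 2 mm. A picture is of the moment at which its call begins. get_calibration takes no time and is no camera call.
- robot.finish_job(): hands the job in, once; it reports no verdict.
The state is a dict: "time": time; "qpos": joint angles; "dq": joint speeds; "tau": joint torques, N m; "position": TCP position; "tool_rot": TCP orientation; "wrist_force": force on the tool from outside, world axes, zero at the start; "torque": the same for the moment, N m; "gripper_width": opening from 0.0 (shut) to 1.0 (fully open).
Only numpy, scipy, OpenCV 4.12 (cv2) and the standard library are available. Lean on these libraries where they do the work, as an engineer would, in place of code of your own. Each camera call takes 0.05 s, during which the arm holds its last target.

## Working session

There is one attempt and no reset: what is moved stays moved. The work goes in short steps, Python scripts to look and compute and a tool call to move; the robot and the scene stay as the last step left them, time stands still between calls to the robot, and variables do not carry over. Pictures are saved under pics/ and viewed, and the job is handed in when it is done.

Besides the shell and the picture viewer there is one more tool, called as name(argument=value, ...) on one line, values as JSON. servo_tool: Moves the arm, as the interface text tells. Its arguments: {"type":"object","properties":{"moves":{"type":"array","items":{"type":"number"}},"newtons":{"type":"number"}},"required":["moves"]}

```bash
mkdir -p pics; ls
python3 - <<'E'
from workcell import sense, imaging, robot
import cv2
print(sense())
for n in("scene","top"):
    print(imaging.get_calibration(n)); cv2.imwrite(f"pics/{n}0.png",cv2.cvtColor(imaging.get_image(n),cv2.COLOR_RGB2BGR))
E
```

```text
pics
{'time': 0.0, 'qpos': array([-1.26729975e+00,  5.28597573e-02,  1.40174246e+00,  1.27927890e-05,
        1.68861794e+00, -7.03314772e-02]), 'dq': array([ 1.05942463e-03,  1.21920732e-03, -1.90768603e-04,  6.73814665e-04,
       -6.22070220e-05, -5.30462766e-04]), 'tau': array([ 1.38471813e-03, -3.81664824e+01, -3.60187590e+01,  1.22889792e-04,
        6.13686585e-03, -2.25667293e-05]), 'position': array([ 191.63677508, -488.44105023,  230.4514517 ]), 'tool_rot': array([-3.08528337e+00, -5.83496143e-01,  2.77399882e-04]), 'wrist_force': array([-0.17370049,  0.62097946,  0.15106406]), 'torque': array([-0.03769812, -0.01214827, -0.01060718]), 'gripper_width': 0.9986950445294603}
{'fx': 355.8487707509307, 'fy': 355.8487707509307, 'cx': 260.06480665537305, 'cy': 190.29957140165467, 'origin': array([ 859.24022806,  436.80654961, 1086.78948244]), 'attitude': array([0.2195256 , 0.70061673, 2.50762615])}
{'fx': 380.30502498764486, 'fy': 380.30502498764486, 'cx': 253.9225573130016, 'cy': 189.88766092280048, 'origin': array([ 350.1712355 ,  -86.30710623, 1296.95582741]), 'attitude': array([ 0.07657297, -0.11131014, -1.58289625])}
```

View pics/scene0.png

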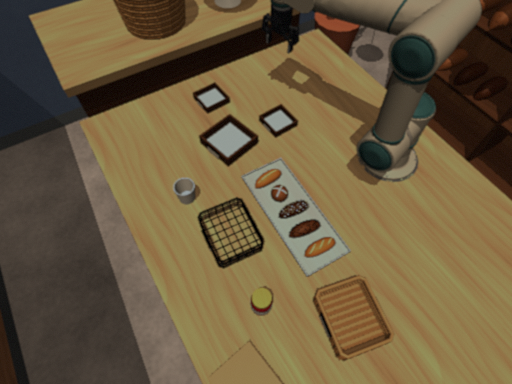

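View pics/top0.png

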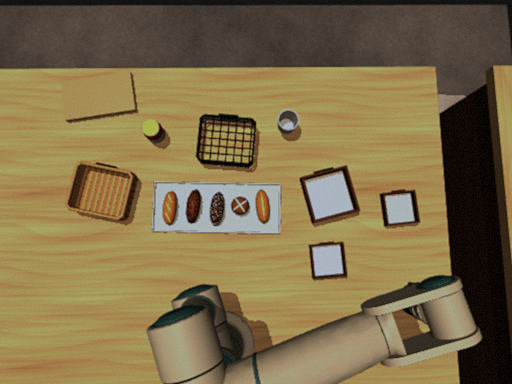

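The two pictures agree. In the top view the pan is centred near (217,208). From left to right it holds a plain roll (170,208), a very dark seeded roll (193,207), a speckled one (217,208), the round roll (240,206) and a plain roll (263,206). The wire basket is at (226,140), the wicker basket at (103,191), the jar at (152,130) and the cup at (288,121). There are three tray candidates: (329,194), (399,208) and (327,260). The one at (329,194) is clearly the largest. Next I measure.

```bash
cat > h.py <<'E'
import numpy as np, cv2
from scipy.spatial.transform import Rotation as R
from workcell import sense, imaging, robot
def ray(cal,px,z):
    px=np.atleast_2d(np.asarray(px,float))
    d=np.c_[(px[:,0]-cal['cx'])/cal['fx'],-(px[:,1]-cal['cy'])/cal['fy'],-np.ones(len(px))]
    d=R.from_rotvec(cal['attitude']).apply(d); o=np.asarray(cal['origin'])
    return o+d*((z-o[2])/d[:,2])[:,None]
def pix(cal,p):
    c=R.from_rotvec(cal['attitude']).inv().apply(np.atleast_2d(p)-cal['origin'])
    return np.c_[cal['cx']+cal['fx']*c[:,0]/-c[:,2],cal['cy']-cal['fy']*c[:,1]/-c[:,2]]
def go(x,y,z,jaw,rot=True):
    """shift in tool axes (m) and turn (deg) to world xyz mm, jaw dir (deg, world, mod 180)"""
    s=sense(); T=R.from_rotvec(s['tool_rot']); p=s['position']
    d=T.inv().apply(np.array([x,y,z])-p)/1000
    ty=T.apply([0,1,0]); a=np.degrees(np.arctan2(ty[1],ty[0]))
    t=-(jaw-a); t=(t+90)%180-90   # tool z is down
    print('at',p.round(1),'jaw',round(a,1),'q',s['qpos'].round(2),'t',round(s['time'],2),'F',s['wrist_force'].round(1),'w',round(s['gripper_width'],3))
    print('shift',d.round(4),'turn',round(t,1),'or',round(t-180*np.sign(t),1),'tilt',T.apply([0,0,1]).round(3))
def save(n,im,crop=None,k=1):
    if crop: im=im[crop[1]:crop[3],crop[0]:crop[2]]
    im=cv2.resize(im,None,fx=k,fy=k,interpolation=cv2.INTER_CUBIC)
    cv2.imwrite('pics/'+n,cv2.cvtColor(im,cv2.COLOR_RGB2BGR))
E
python3 - <<'E'
from h import *
im=cv2.imread('pics/top0.png')[:,:,::-1]; cal=imaging.get_calibration('top')
save('crop1.png',im,(50,70,410,290),2.2)
s=cv2.imread('pics/scene0.png')[:,:,::-1]
save('crop2.png',s,(170,70,400,370),2)
hsv=cv2.cvtColor(np.ascontiguousarray(im),cv2.COLOR_RGB2HSV)
# rolls
sub=np.zeros(im.shape[:2],np.uint8)
pan=(hsv[...,1]<60)&(hsv[...,2]>110)
m=np.zeros_like(sub); m[186:232,158:277]=1
roll=((~pan)&(m>0)).astype(np.uint8)
n,l,st,c=cv2.connectedComponentsWithStats(roll)
for i in range(1,n):
    if st[i,4]>80:
        cs=cv2.findContours((l==i).astype(np.uint8),0,1)[0][0]
        r=cv2.minAreaRect(cs)
        w=ray(cal,cs[:,0],20); rw=cv2.minAreaRect(w[:,:2].astype(np.float32))
        print('roll',c[i].round(1),st[i,4],ray(cal,[c[i]],15)[0].round(1),rw)
# trays
wh=((hsv[...,1]<60)&(hsv[...,2]>110)).astype(np.uint8)
n,l,st,c=cv2.connectedComponentsWithStats(wh)
for i in range(1,n):
    if 400<st[i,4]<20000:
        cs=cv2.findContours((l==i).astype(np.uint8),0,1)[0][0]
        rw=cv2.minAreaRect(ray(cal,cs[:,0],8)[:,:2].astype(np.float32)); print('white',c[i].round(1),st[i,4],rw)
E
```

```text
roll [193.4 206.2] 404 [451.2  88.9  15. ] ((451.761474609375, 88.38069152832031), (47.764163970947266, 115.20942687988281), 82.96701049804688)
roll [169.9 207.7] 406 [447.1 167.5  15. ] ((447.6385803222656, 166.25540161132812), (110.71184539794922, 46.72129440307617), 0.48879358172416687)
roll [262.5 206.4] 374 [ 447.1 -143.8   15. ] ((446.76629638671875, -143.7535858154297), (43.81678771972656, 111.30746459960938), 89.07494354248047)
roll [217.1 208.9] 394 [441.    9.4  15. ] ((442.1374816894531, 9.179825782775879), (46.91774368286133, 110.90426635742188), 89.64921569824219)
roll [240.2 206.3] 217 [448.6 -68.7  15. ] ((449.2974853515625, -68.0499267578125), (60.532352447509766, 60.66548538208008), 89.23506164550781)
white [328.7 195.7] 1512 ((481.88067626953125, -371.98187255859375), (132.134033203125, 136.05589294433594), 14.123711585998535)
white [217.9 207.4] 4640 ((447.8597412109375, 11.486480712890625), (431.7449035644531, 171.95762634277344), 88.21661376953125)
white [399.3 208.5] 716 ((434.4947509765625, -612.632080078125), (94.02119445800781, 90.03453826904297), 4.880862712860107)
white [327.3 260.4] 807 ((264.04376220703125, -358.2420654296875), (94.50221252441406, 95.52771759033203), 4.012414455413818)
white [418.8 301.3] 540 ((88.54957580566406, -659.2879638671875), (112.17106628417969, 224.46998596191406), 14.879193305969238)
```

View pics/crop1.png

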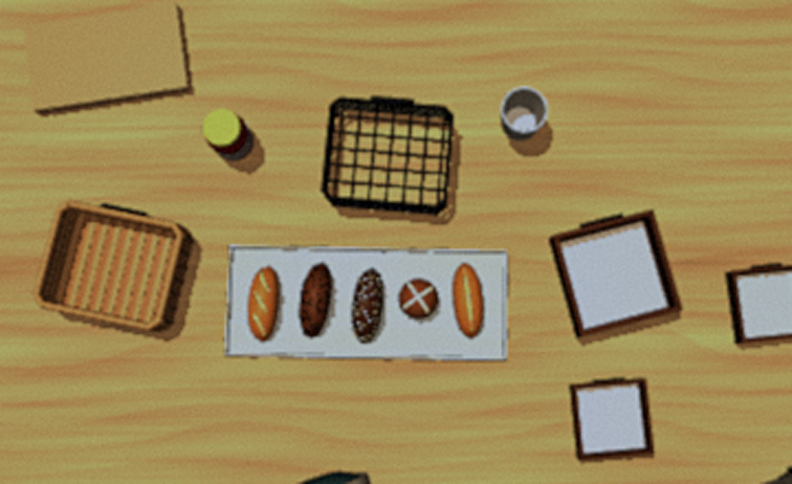

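View pics/crop2.png

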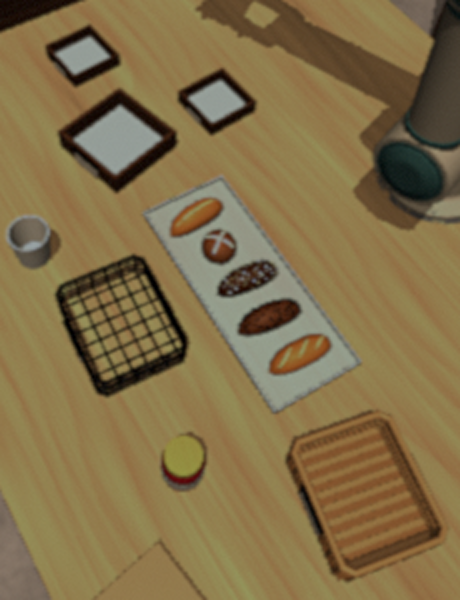

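The enlarged crop shows, from left to right, plain_three (three slanted scores), poppy, sesame, round (flour cross) and plain_one (one score). The large tray, at crop (615,275), has 134 mm of visible paper against about 92 mm for the other two, so it is the one meant. Next are the basket rims and tray rim, taken at their known heights.

Run:
```python
from h import *
im=np.ascontiguousarray(cv2.imread('pics/top0.png')[:,:,::-1]); cal=imaging.get_calibration('top')
hsv=cv2.cvtColor(im,cv2.COLOR_RGB2HSV)
def fit(name,mask,z,box):
    m=np.zeros_like(mask); x0,y0,x1,y1=box; m[y0:y1,x0:x1]=mask[y0:y1,x0:x1]
    n,l,st,c=cv2.connectedComponentsWithStats(m); i=1+np.argmax(st[1:,4])
    cs=cv2.findContours((l==i).astype(np.uint8),0,1)[0][0]
    hull=cv2.convexHull(cs)[:,0]
    print(name,cv2.minAreaRect(ray(cal,hull,z)[:,:2].astype(np.float32)), cv2.minAreaRect(hull))
    return (l==i)
v=hsv[...,2]
d=(v<75).astype(np.uint8)
a=fit('wire',d,60,(188,100,265,175)); b=fit('tray',d,45,(290,155,365,232))
for p in [(80,130),(120,190),(140,200),(75,190),(100,225),(150,250),(87,190),(105,210),(70,195),(132,200)]: print(p,hsv[p[1],p[0]],im[p[1],p[0]])
o=im.copy(); o[a|b]=(255,0,0)
save('m1.png',o,(50,100,370,240),2.4)
save('wick.png',im,(55,145,155,235),7)
save('wire.png',im,(185,95,270,180),7)
# scene views
s=cv2.imread('pics/scene0.png')[:,:,::-1]
save('wicks.png',s,(305,265,400,365),6)
```

```text
wire ((667.8102416992188, -24.91527557373047), (188.67649841308594, 174.02740478515625), 84.55245208740234) ((225.93104553222656, 139.82760620117188), (57.13529586791992, 51.1560173034668), 4.763641834259033)
tray ((486.7149658203125, -363.5190734863281), (163.09390258789062, 163.78732299804688), 13.751080513000488) ((328.7452697753906, 193.35848999023438), (49.44979476928711, 48.76300048828125), 74.05460357666016)
(80, 130) [ 25 118 167] [167 155  90]
(120, 190) [ 14 167 169] [169 108  58]
(140, 200) [ 23 122 170] [170 150  89]
(75, 190) [ 11 179  57] [57 32 17]
(100, 225) [ 23 120 170] [170 150  90]
(150, 250) [ 23 117 170] [170 152  92]
(87, 190) [ 21 143 164] [164 136  72]
(105, 210) [ 19 140 168] [168 135  76]
(70, 195) [ 13 179  77] [77 47 23]
(132, 200) [ 15 148  74] [74 53 31]
```

View pics/m1.png

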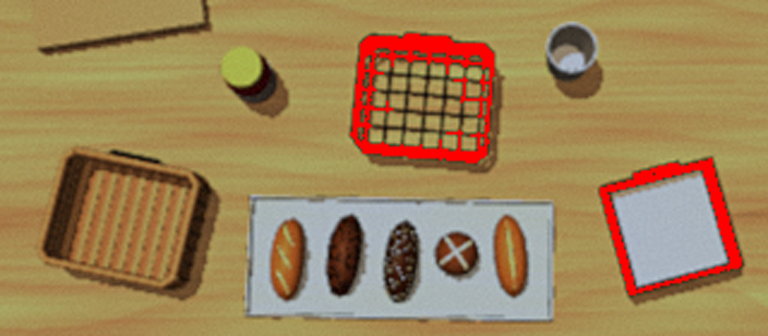

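View pics/wick.png

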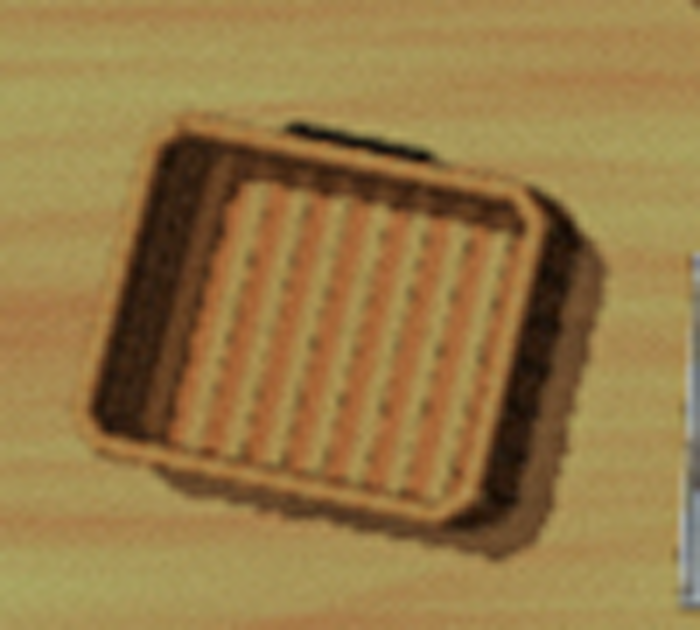

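View pics/wire.png

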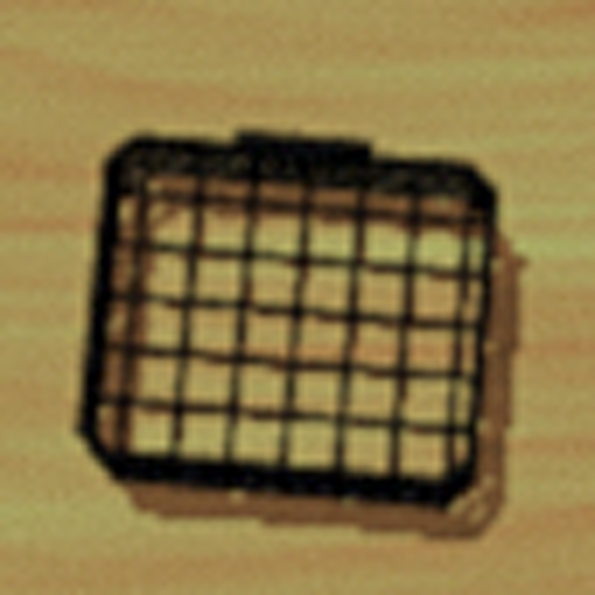

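View pics/wicks.png

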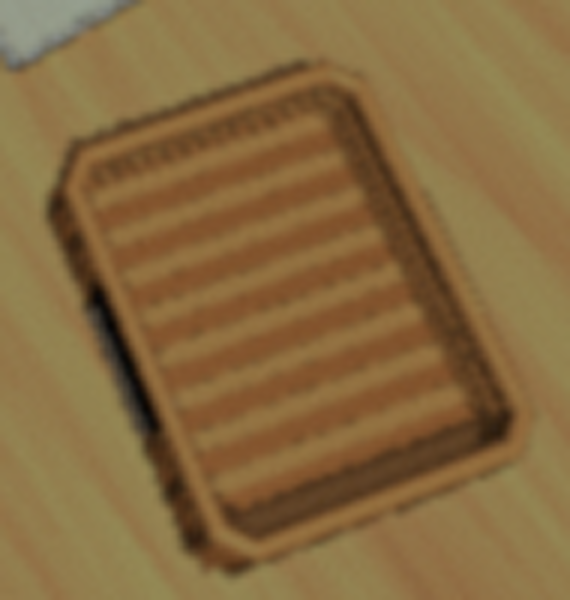

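The wicker crop shows the outer rim edges clearly. They run top (185,117)–(525,185), left (155,150)–(80,410), bottom (95,450)–(430,520) and right (548,215)–(478,500). The wire rim edges are visible in the same way. I intersect these lines and check the result against the known outside sizes.

```bash
cat >> h.py <<'E'
def quad(cal,lines,k,off,z):
    f=lambda p:(np.array(p)+.5)/k-.5+off
    L=[np.cross([*f(a),1],[*f(b),1]) for a,b in lines]
    pts=[]
    for i in range(4):
        q=np.cross(L[i],L[(i+1)%4]); pts.append(q[:2]/q[2])
    w=ray(cal,pts,z)[:,:2]; e=np.roll(w,-1,0)-w
    print('centre',w.mean(0).round(1),'sides',np.linalg.norm(e,axis=1).round(1),'ang',np.degrees(np.arctan2(e[:,1],e[:,0])).round(1))
E
python3 - <<'E'
from h import *
T=imaging.get_calibration('top');S=imaging.get_calibration('scene')
quad(T,[((185,117),(525,185)),((548,215),(478,500)),((430,520),(95,450)),((80,410),(155,150))],7,(55,145),60)
quad(S,[((80,140),(310,65)),((360,85),(525,410)),((510,450),(240,557)),((200,540),(70,190))],6,(305,265),60)
quad(T,[((145,140),(470,168)),((493,195),(470,480)),((445,505),(120,478)),((83,430),(107,165))],7,(185,95),60)
s=cv2.imread('pics/scene0.png')[:,:,::-1]
save('wires.png',s,(185,185,275,275),6.5)
save('trays.png',s,(190,105,270,170),7)
E
```

```text
centre [504.5 386.5] sides [160.8 188.9 159.3 185.4] ang [ 167.6   77.4  -13.6 -102.1]
centre [507.4 387.9] sides [188.5 164.5 192.1 155. ] ang [  77.4  -12.7 -105.4  166.1]
centre [665.2 -23.7] sides [164.2 183.6 164.5 185. ] ang [174.6  84.5  -4.9 -95.6]
```

View pics/wires.png

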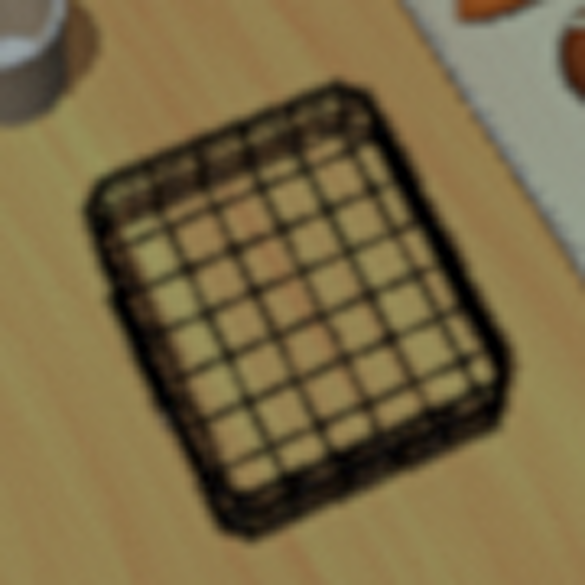

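View pics/trays.png

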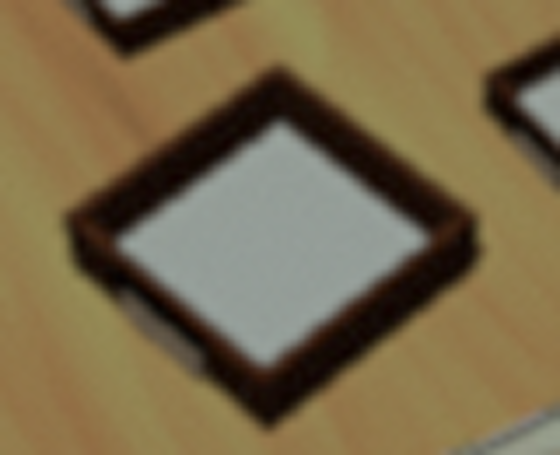

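Run:
```python
from h import *
S=imaging.get_calibration('scene');T=imaging.get_calibration('top')
quad(S,[((95,185),(340,84)),((375,98),(512,358)),((498,380),(235,492)),((222,500),(90,215))],6.5,(185,185),60)
c=[(280,68),(478,215),(268,375),(68,222)]
quad(S,[(c[i],c[(i+1)%4]) for i in range(4)],7,(190,105),45)
# jar, cup in both
print('jar top',ray(T,[[152,129]],85).round(0), 'cup',ray(T,[[288,120]],75).round(0))
# rolls in scene: centroids
im=np.ascontiguousarray(cv2.imread('pics/scene0.png')[:,:,::-1])
hsv=cv2.cvtColor(im,cv2.COLOR_RGB2HSV)
m=np.zeros(im.shape[:2],np.uint8); cv2.fillConvexPoly(m,np.array([(249,178),(281,166),(343,247),(311,268)]),1)
r=((~((hsv[...,1]<60)&(hsv[...,2]>100)))&(m>0)).astype(np.uint8)
n,l,st,cc=cv2.connectedComponentsWithStats(r)
for i in range(1,n):
    if st[i,4]>60: print(cc[i].round(1),st[i,4],ray(S,[cc[i]],15)[0].round(1))
go(448,167,150,90)
```

```text
centre [669.7 -22.1] sides [182.1 152.5 178.3 155.4] ang [ 84.1  -6.9 -95.  174.6]
centre [ 484.2 -365.2] sides [153.6 151.2 157.4 153.9] ang [  13.3  -73.7 -165.6  104.9]
jar top [[699. 214.  85.]] cup [[ 729. -231.   75.]]
[267.5 177.9] 310 [ 449.9 -143.5   15. ]
[279.  194.7] 172 [453.  -62.8  15. ]
[293.2 209. ] 340 [442.9  10.3  15. ]
[304.1 228.1] 385 [452.7  88.6  15. ]
[319.5 246.5] 390 [448.3 167.8  15. ]
at [ 191.6 -488.5  230.5] jaw -68.6 q [-1.27  0.05  1.4   0.    1.69 -0.07] t 0.1 F [-1.   0.1 -0. ] w 1.001
shift [ 0.478  -0.5165  0.0813] turn 21.4 or -158.6 tilt [-0.     0.001 -1.   ]
```

Measurements agree between the two views to within about 5 mm:

| Item | Centre (mm) | Direction |
|---|---|---|
| Wire basket | (667,-23) | long axis 84.8° |
| Wicker basket | (506,387) | long axis 77° |
| Tray | (485,-364) | about 14° |

The round roll is the only less certain measurement. I begin with plain_one.

Run:
```python
from h import *
go(448,-144,110,-90)
```

```text
at [ 191.6 -488.5  230.5] jaw -68.6 q [-1.27  0.05  1.4   0.    1.69 -0.07] t 0.1 F [-1.   0.1 -0. ] w 1.001
shift [ 0.3644 -0.2269  0.1209] turn 21.4 or -158.6 tilt [-0.     0.001 -1.   ]
```

servo_tool(moves=[0.25, 0.364, -0.227, 0.121, 21.4, 0.25, 0.364, -0.227, 0.121, 21.4, 0.25, 0.364, -0.227, 0.121, 21.4, 0.25, 0.364, -0.227, 0.121, 21.4, 0.25, 0.364, -0.227, 0.121, 21.4, 0.25, 0.364, -0.227, 0.121, 21.4, 0.25, 0.364, -0.227, 0.121, 21.4, 0.25, 0.364, -0.227, 0.121, 21.4, 0.25, 0.364, -0.227, 0.121, 21.4, 0.25, 0.364, -0.227, 0.121, 21.4], newtons=30)

```text
time: 0.93
position: [427.5, -170.6, 119.5]
tool_rot: [3.141, 0.0, 0.0]
wrist_force: [0.7, -0.5, 1.0]
gripper_width: 0.749
```

Run:
```python
from h import *
go(448,-144,110,-90)
```

```text
at [ 427.5 -170.6  119.5] jaw -90.0 q [-0.46 -0.07  1.74 -0.    1.46  1.11] t 0.93 F [ 0.7 -0.5  1. ] w 0.749
shift [ 0.0205 -0.0266  0.0095] turn 0.0 or -180.0 tilt [ 0. -0. -1.]
```

servo_tool(moves=[0.25, 0.017, -0.022, 0.01, 0, 0.25, 0.017, -0.022, 0.03, 0, 0.25, 0.017, -0.022, 0.05, 0, 0.25, 0.017, -0.022, 0.05, 0])

```text
time: 1.27
position: [441.6, -148.9, 65.9]
tool_rot: [-3.139, -0.003, 0.011]
wrist_force: [-1.6, 1.0, -0.4]
gripper_width: 0.75
```

Run:
```python
from h import *
go(448,-144,7,-90)
save('a1.png',imaging.get_image('top'),(190,150,330,270),5)
save('a2.png',imaging.get_image('scene'),(220,120,360,260),4)
```

```text
at [ 441.6 -148.9   65.9] jaw -89.9 q [-0.4   0.02  1.78 -0.    1.36  1.16] t 1.27 F [-1.6  1.  -0.4] w 0.75
shift [ 0.0068 -0.0047  0.0588] turn 0.1 or -179.9 tilt [-0.007  0.003 -1.   ]
```

View pics/a1.png

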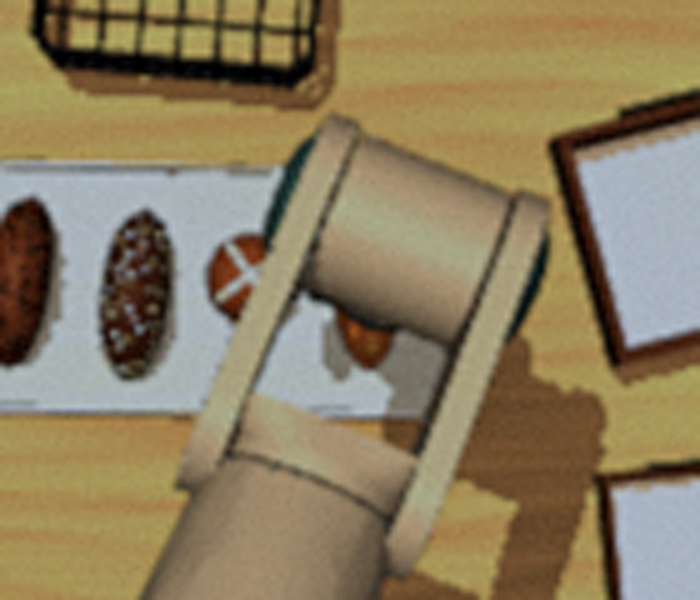

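View pics/a2.png

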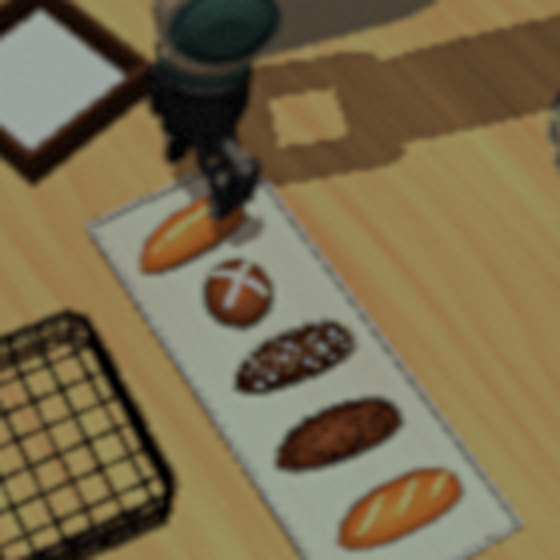

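The scene view shows the gripper above plain_one at crop (225,190), with both fingers straddling it. The arm was still lagging, so I let it settle.

servo_tool(moves=[0.25, 0, 0, 0, 0, 0.25, 0, 0, 0, 0, 0.25, 0, 0, 0, 0])

```text
time: 1.62
position: [444.4, -151.2, 71.4]
tool_rot: [3.141, -0.001, 0.003]
wrist_force: [-0.4, 0.6, 0.6]
gripper_width: 0.751
```

Run:
```python
from h import *
go(448,-144,6,-90)
```

```text
at [ 444.4 -151.2   71.4] jaw -90.0 q [-0.41  0.01  1.77 -0.    1.36  1.16] t 1.62 F [-0.4  0.6  0.6] w 0.751
shift [ 0.0035 -0.0072  0.0654] turn -0.0 or 180.0 tilt [ 0.002 -0.001 -1.   ]
```

servo_tool(moves=[0.25, 0.0035, -0.007, 0.015, 0, 0.25, 0.0035, -0.007, 0.03, 0, 0.25, 0.0035, -0.007, 0.045, 0, 0.25, 0.0035, -0.007, 0.055, 0, 0.25, 0.0035, -0.007, 0.062, 0, 0.25, 0.0035, -0.007, 0.065, 0, 0.25, 0.0035, -0.007, 0.065, 0, 0.25, 0.0035, -0.007, 0.065, 0])

```text
time: 2.28
position: [447.8, -143.8, 5.8]
tool_rot: [3.141, 0.0, 0.001]
wrist_force: [0.1, 0.6, -0.7]
gripper_width: 0.748
```

Run:
```python
from h import *
go(448,-144,6,-90)
save('a3.png',imaging.get_image('scene'),(220,120,340,230),6)
```

```text
at [ 447.8 -143.8    5.8] jaw -90.0 q [-0.39  0.11  1.81 -0.    1.22  1.18] t 2.28 F [ 0.1  0.6 -0.7] w 0.748
shift [ 0.0002  0.0002 -0.0002] turn 0.0 or -180.0 tilt [ 0.001 -0.    -1.   ]
```

View pics/a3.png

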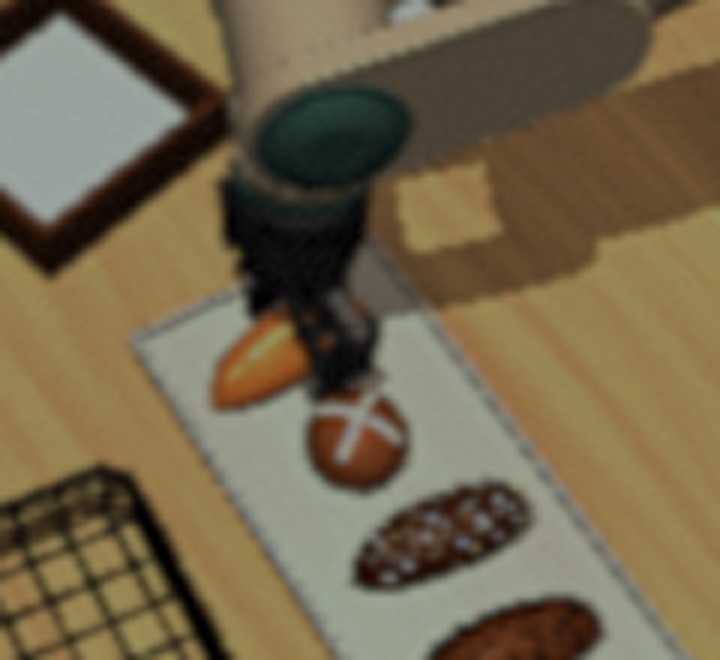

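The fingers straddle plain_one at crop (290,345) and clear the round roll. I close the gripper.

servo_tool(moves=[1, 0, 0, 0, 0, 1, 0, 0, 0, 0, 1, 0, 0, 0, 0, 1, 0, 0, 0, 0, 1, 0, 0, 0, 0, 1, 0, 0, 0, 0, 1, 0, 0, 0, 0, 1, 0, 0, 0, 0], newtons=40)

```text
time: 3.0
position: [448.1, -143.9, 6.2]
tool_rot: [3.141, 0.0, 0.003]
wrist_force: [-1.5, -0.4, 6.1]
gripper_width: 0.524
```

servo_tool(moves=[1, 0, 0, -0.015, 0, 1, 0, 0, -0.04, 0, 1, 0, 0, -0.07, 0, 1, 0, 0, -0.1, 0, 1, 0, 0, -0.124, 0, 1, 0, 0, -0.124, 0, 1, 0, 0, -0.124, 0])

```text
time: 3.58
position: [448.0, -143.8, 130.4]
tool_rot: [3.14, 0.001, 0.004]
wrist_force: [-0.4, -0.1, -0.8]
gripper_width: 0.527
```

Run:
```python
from h import *
c=np.array([667,-23]);a=np.radians(84.8);u=np.array([np.cos(a),np.sin(a)])
print(c+39*u,c-39*u)
p=c-39*u
go(p[0],p[1],130,-95.2)
save('b.png',imaging.get_image('scene'),(180,60,340,260),3)
```

```text
[670.53467063  15.83949155] [663.46532937 -61.83949155]
at [ 448.  -143.8  130.4] jaw -90.0 q [-0.39 -0.05  1.7  -0.    1.48  1.18] t 3.58 F [-0.4 -0.1 -0.8] w 0.527
shift [ 0.2155 -0.0819  0.0009] turn 5.2 or -174.8 tilt [ 0.003 -0.001 -1.   ]
```

View pics/b.png

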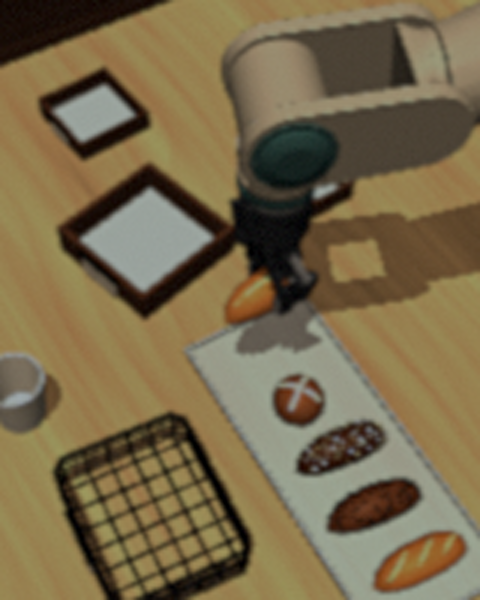

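plain_one is held level at crop (255,295), with a gripper width of 0.527 (about 45 mm). I carry it to the wire basket.

servo_tool(moves=[1, 0.035, -0.013, 0, 5.2, 1, 0.07, -0.027, 0, 5.2, 1, 0.105, -0.04, 0, 5.2, 1, 0.14, -0.053, 0, 5.2, 1, 0.175, -0.067, 0, 5.2, 1, 0.205, -0.078, 0, 5.2, 1, 0.2155, -0.082, 0, 5.2, 1, 0.2155, -0.082, 0, 5.2, 1, 0.2155, -0.082, 0, 5.2, 1, 0.2155, -0.082, 0, 5.2])

```text
time: 4.47
position: [661.7, -61.8, 127.6]
tool_rot: [-3.138, 0.143, 0.004]
wrist_force: [-0.1, 0.3, -1.4]
gripper_width: 0.523
```

Run:
```python
from h import *
go(663.5,-62,8.5,-95.2)
save('c1.png',imaging.get_image('scene'),(170,120,320,280),3.6)
save('c2.png',imaging.get_image('top'),(170,80,300,200),4)
```

```text
at [661.7 -61.8 127.6] jaw -95.2 q [-0.15  0.5   1.08 -0.    1.57  1.51] t 4.47 F [-0.1  0.3 -1.4] w 0.523
shift [ 0.0021 -0.      0.1191] turn -0.0 or 180.0 tilt [-0.003  0.    -1.   ]
```

View pics/c1.png

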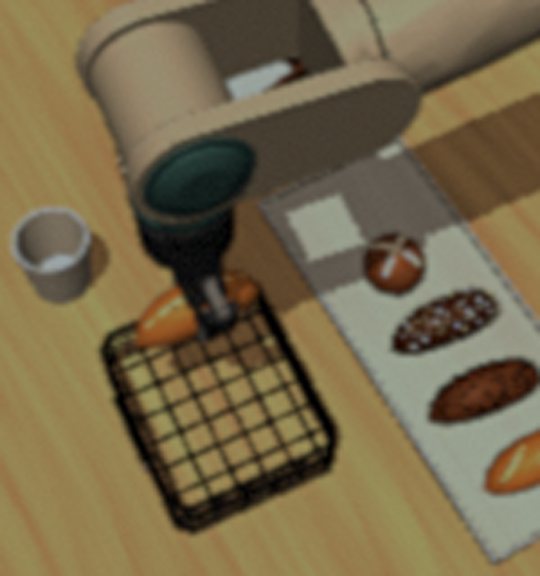

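View pics/c2.png

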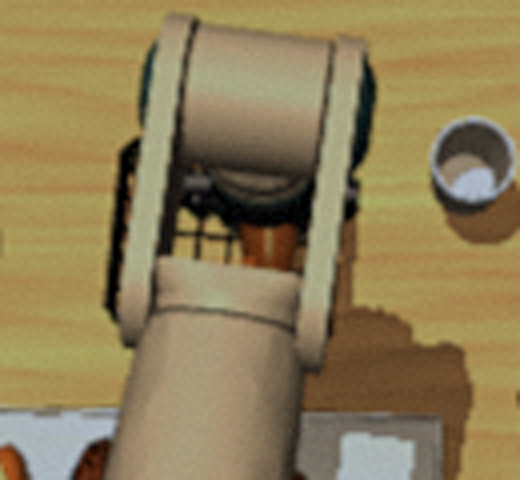

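The roll is over the upper (-y) half of the wire basket and lined up with it, spanning crop (140,335)–(260,285). I lower it in two stages and watch the force.

servo_tool(moves=[1, 0.002, 0, 0.02, 0, 1, 0.002, 0, 0.04, 0, 1, 0.002, 0, 0.06, 0, 1, 0.002, 0, 0.08, 0, 1, 0.002, 0, 0.095, 0, 1, 0.002, 0, 0.105, 0, 1, 0.002, 0, 0.11, 0, 1, 0.002, 0, 0.11, 0, 1, 0.002, 0, 0.11, 0])

```text
time: 5.32
position: [665.2, -61.9, 20.1]
tool_rot: [3.138, -0.142, 0.002]
wrist_force: [-0.9, 1.2, -0.3]
gripper_width: 0.523
```

Run:
```python
from h import *
go(663.5,-62,8.5,-95.2)
save('d1.png',imaging.get_image('scene'),(170,140,290,280),4.2)
```

```text
at [665.2 -61.9  20.1] jaw -95.2 q [-0.15  0.6   1.16 -0.    1.38  1.51] t 5.32 F [-0.9  1.2 -0.3] w 0.523
shift [-0.0017  0.0002  0.0116] turn 0.0 or -180.0 tilt [ 0.001 -0.    -1.   ]
```

View pics/d1.png

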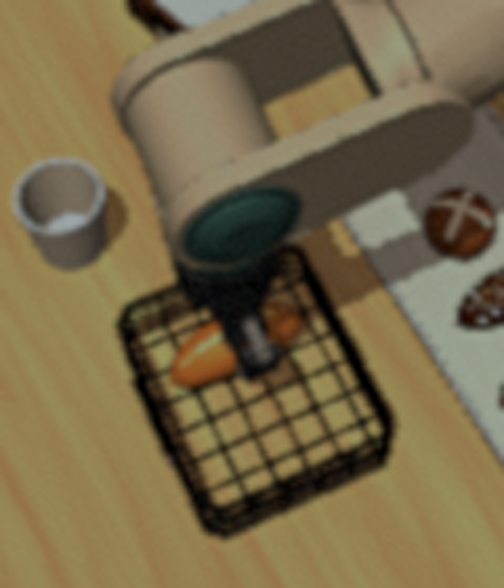

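Inside the walls with no contact. Next I set it down, open a little, and retreat.

servo_tool(moves=[1, 0, 0, 0.004, 0, 1, 0, 0, 0.008, 0, 1, 0, 0, 0.0115, 0, 1, 0, 0, 0.0115, 0, 1, 0, 0, 0.0115, 0])

```text
time: 5.78
position: [666.9, -60.8, 10.7]
tool_rot: [-3.138, 0.14, -0.009]
wrist_force: [-0.9, 5.2, 8.1]
gripper_width: 0.529
```

servo_tool(moves=[0.33, 0, 0, 0, 0, 0.33, 0, 0, 0, 0, 0.33, 0, 0, 0, 0, 0.33, 0, 0, 0, 0, 0.33, 0, 0, 0, 0])

```text
time: 6.2
position: [667.1, -58.1, 10.6]
tool_rot: [-3.135, 0.137, -0.009]
wrist_force: [0.9, 12.9, 9.3]
gripper_width: 0.668
```

servo_tool(moves=[0.33, 0, 0, -0.01, 0, 0.33, 0, 0, -0.03, 0, 0.33, 0, 0, -0.06, 0, 0.33, 0, 0, -0.1, 0, 0.25, 0, 0, -0.12, 0, 0.25, 0, 0, -0.12, 0])

```text
time: 6.7
position: [667.6, -62.3, 135.5]
tool_rot: [3.137, -0.142, 0.019]
wrist_force: [-0.1, 0.2, 1.1]
gripper_width: 0.747
```

Run:
```python
from h import *
go(447.5,167,110,-90)
```

```text
at [667.6 -62.3 135.5] jaw -95.2 q [-0.15  0.5   1.06 -0.    1.57  1.51] t 6.7 F [-0.1  0.2  1.1] w 0.747
shift [-0.2403 -0.2084  0.0225] turn -5.2 or 174.8 tilt [ 0.012 -0.002 -1.   ]
```

A 13 N sideways push appeared on opening, so the finger back touched the wall. The next one goes a little nearer the middle. On to plain_three.

servo_tool(moves=[0.25, -0.03, -0.026, 0, -5.2, 0.25, -0.06, -0.052, 0, -5.2, 0.25, -0.09, -0.078, 0.005, -5.2, 0.25, -0.12, -0.104, 0.01, -5.2, 0.25, -0.15, -0.13, 0.02, -5.2, 0.25, -0.18, -0.156, 0.022, -5.2, 0.25, -0.21, -0.182, 0.022, -5.2, 0.25, -0.24, -0.208, 0.022, -5.2, 0.25, -0.24, -0.208, 0.022, -5.2, 0.25, -0.24, -0.208, 0.022, -5.2])

```text
time: 7.53
position: [443.6, 168.2, 105.5]
tool_rot: [3.141, 0.005, 0.0]
wrist_force: [-0.5, 0.0, 0.1]
gripper_width: 0.746
```

servo_tool(moves=[0.25, 0, 0, 0, 0, 0.25, 0, 0, 0, 0])

```text
time: 7.7
position: [445.3, 166.4, 105.5]
tool_rot: [3.141, -0.001, 0.0]
wrist_force: [-0.3, 0.3, -0.2]
gripper_width: 0.749
```

Run:
```python
from h import *
go(447.5,167,6,-90)
save('e1.png',imaging.get_image('scene'),(170,140,370,290),3.8)
save('e2.png',imaging.get_image('top'),(140,90,300,250),3.6)
```

```text
at [445.3 166.4 105.5] jaw -90.1 q [ 0.28 -0.01  1.72 -0.    1.43  1.85] t 7.7 F [-0.3  0.3 -0.2] w 0.749
shift [ 0.0022 -0.0007  0.0995] turn -0.1 or 179.9 tilt [ 0. -0. -1.]
```

View pics/e1.png

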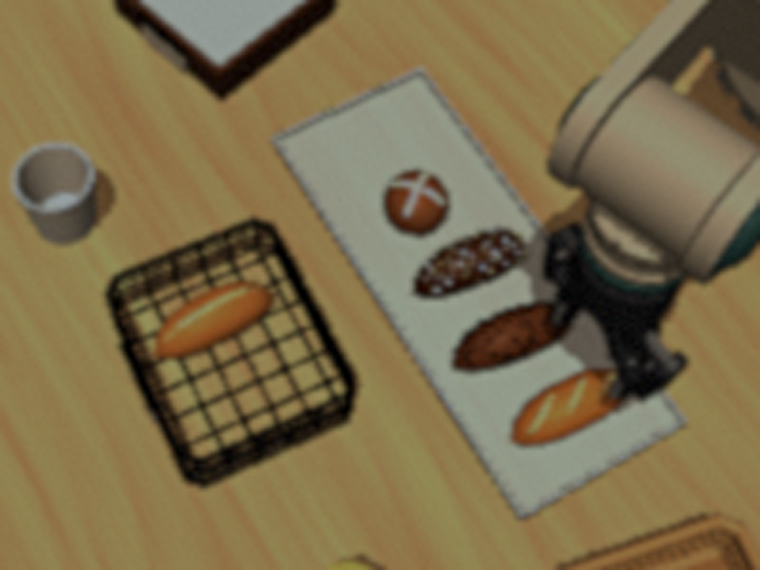

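View pics/e2.png

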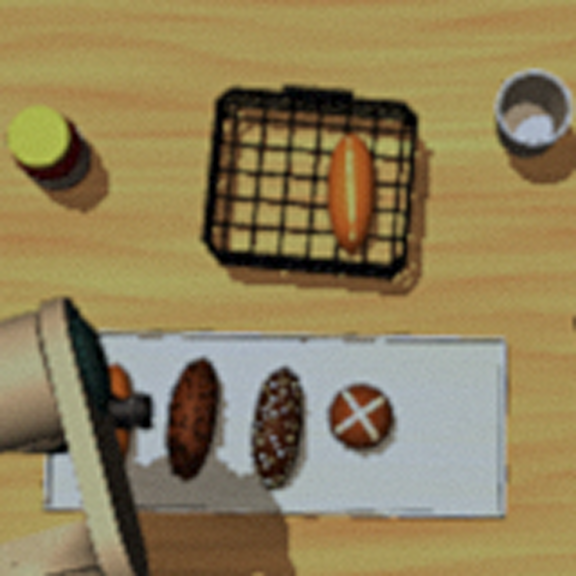

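plain_one lies flat and parallel at e2 (350,195). The hand is over plain_three at e1 (570,405). I narrow the opening a little, because poppy leans, and descend.

servo_tool(moves=[0.3, 0.002, 0, 0.03, 0, 0.3, 0.002, 0, 0.055, 0, 0.3, 0.002, 0, 0.075, 0, 0.3, 0.002, 0, 0.09, 0, 0.3, 0.002, 0, 0.098, 0, 0.3, 0.002, 0, 0.0995, 0, 0.3, 0.002, 0, 0.0995, 0])

```text
time: 8.38
position: [446.9, 166.8, 6.2]
tool_rot: [3.141, -0.001, -0.0]
wrist_force: [0.2, -0.4, 0.8]
gripper_width: 0.699
```

servo_tool(moves=[1, 0, 0, 0, 0, 1, 0, 0, 0, 0, 1, 0, 0, 0, 0, 1, 0, 0, 0, 0, 1, 0, 0, 0, 0, 1, 0, 0, 0, 0, 1, 0, 0, 0, 0])

```text
time: 8.97
position: [447.8, 167.4, 7.6]
tool_rot: [-3.141, -0.0, -0.005]
wrist_force: [0.6, -0.2, 6.8]
gripper_width: 0.523
```

servo_tool(moves=[1, 0, 0, -0.015, 0, 1, 0, 0, -0.04, 0, 1, 0, 0, -0.07, 0, 1, 0, 0, -0.1, 0, 1, 0, 0, -0.124, 0, 1, 0, 0, -0.124, 0, 1, 0, 0, -0.124, 0])

```text
time: 9.55
position: [447.2, 167.4, 131.4]
tool_rot: [-3.141, -0.001, -0.005]
wrist_force: [1.1, -0.1, -2.1]
gripper_width: 0.526
```

Run:
```python
from h import *
t=imaging.get_image('top'); s=imaging.get_image('scene')
save('f1.png',s,(170,100,400,290),3.4)
# plain_one location: orange mask in basket in both
for im,n,b in((t,'top',(200,112,255,165)),(s,'scene',(202,200,262,262))):
    h=cv2.cvtColor(im,cv2.COLOR_RGB2HSV); m=np.zeros(h.shape[:2],np.uint8)
    mm=((h[...,0]<17)&(h[...,1]>170)&(h[...,2]>110)).astype(np.uint8); m[b[1]:b[3],b[0]:b[2]]=mm[b[1]:b[3],b[0]:b[2]]
    k,l,st,c=cv2.connectedComponentsWithStats(m); i=1+np.argmax(st[1:,4]); cal=imaging.get_calibration(n)
    cs=cv2.findContours((l==i).astype(np.uint8),0,1)[0][0][:,0]
    print(n,c[i],st[i,4],ray(cal,[c[i]],24)[0].round(1),cv2.minAreaRect(ray(cal,cs,24)[:,:2].astype(np.float32)))
c=np.array([667,-23]);a=np.radians(84.8);u=np.array([np.cos(a),np.sin(a)])
p=c+35*u; print(p)
go(p[0],p[1],130,-95.2)
```

```text
top [236.48878924 141.87892377] 223 [668.8 -58.6  24. ] ((670.41015625, -58.59059524536133), (37.644474029541016, 101.49186706542969), 89.32643127441406)
scene [225.07216495 223.78350515] 194 [670.7 -57.6  24. ] ((671.6482543945312, -61.61602783203125), (105.28787231445312, 40.65394592285156), 1.5675405263900757)
[670.17214031  11.85595395]
at [445.8 167.  128.7] jaw -90.0 q [ 0.28 -0.03  1.69 -0.    1.48  1.85] t 9.65 F [ 0.5 -0.7 -1.8] w 0.523
shift [ 0.2243  0.1552 -0.0016] turn 5.2 or -174.8 tilt [-0.002 -0.001 -1.   ]
```

View pics/f1.png

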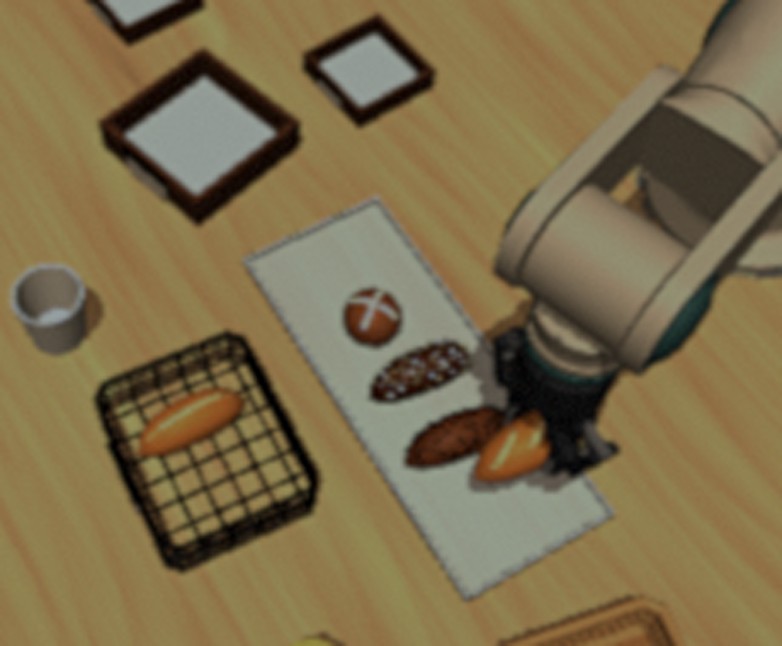

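plain_three is held level at f1 (515,450). plain_one rests at about (669,-58). I take plain_three to (670,12).

servo_tool(moves=[1, 0.03, 0.021, 0, 5.2, 1, 0.06, 0.042, 0, 5.2, 1, 0.09, 0.063, 0, 5.2, 1, 0.12, 0.084, 0, 5.2, 1, 0.15, 0.105, 0, 5.2, 1, 0.18, 0.126, 0, 5.2, 1, 0.205, 0.143, 0, 5.2, 1, 0.224, 0.155, 0, 5.2, 1, 0.224, 0.155, 0, 5.2, 1, 0.224, 0.155, 0, 5.2])

```text
time: 10.48
position: [670.1, 11.5, 126.9]
tool_rot: [-3.138, 0.144, 0.007]
wrist_force: [0.2, 0.2, -1.3]
gripper_width: 0.522
```

servo_tool(moves=[1, 0, 0, 0, 0, 1, 0, 0, 0, 0, 1, 0, 0, 0.02, 0, 1, 0, 0, 0.03, 0, 1, 0, 0, 0.03, 0, 1, 0, 0, 0.03, 0])

```text
time: 10.98
position: [669.8, 12.6, 99.3]
tool_rot: [3.138, -0.141, -0.004]
wrist_force: [-0.3, -0.2, -0.5]
gripper_width: 0.526
```

Run:
```python
from h import *
go(670,12,20,-95.2)
save('g1.png',imaging.get_image('scene'),(170,120,330,280),3.6)
```

```text
at [669.8  12.6  99.3] jaw -95.2 q [-0.04  0.53  1.09 -0.    1.52  1.62] t 10.98 F [-0.3 -0.2 -0.5] w 0.526
shift [0.0005 0.0006 0.0793] turn 0.0 or -180.0 tilt [-0.002  0.    -1.   ]
```

View pics/g1.png

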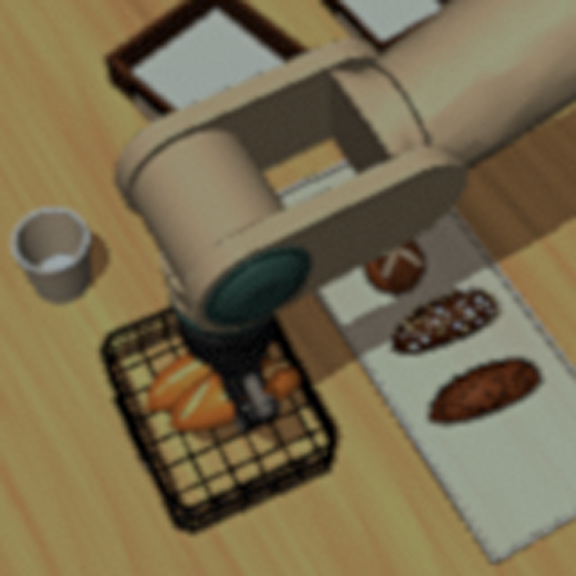

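It is held above the free half at crop (220,395), next to plain_one. I lower it.

servo_tool(moves=[1, 0, 0, 0.02, 0, 1, 0, 0, 0.04, 0, 1, 0, 0, 0.058, 0, 1, 0, 0, 0.07, 0, 1, 0, 0, 0.078, 0, 1, 0, 0, 0.083, 0, 1, 0, 0, 0.087, 0, 1, 0, 0, 0.089, 0, 1, 0, 0, 0.089, 0, 1, 0, 0, 0.089, 0])

```text
time: 11.87
position: [671.1, 12.2, 12.0]
tool_rot: [3.138, -0.142, 0.002]
wrist_force: [0.2, 0.7, -0.8]
gripper_width: 0.525
```

Run:
```python
from h import *
go(670,12,9.5,-95.2)
save('g2.png',imaging.get_image('scene'),(170,140,290,280),4.2)
```

```text
at [671.1  12.2  12. ] jaw -95.2 q [-0.04  0.62  1.15 -0.    1.37  1.62] t 11.87 F [ 0.2  0.7 -0.8] w 0.525
shift [-0.0011  0.0003  0.0025] turn 0.0 or -180.0 tilt [ 0.001 -0.    -1.   ]
```

View pics/g2.png

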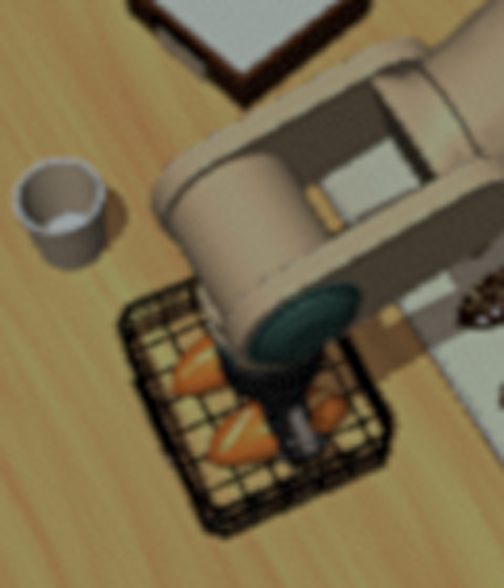

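Nearly down, with a clear gap to plain_one. I set it down and release it with a small opening.

servo_tool(moves=[1, 0, 0, 0.0025, 0, 1, 0, 0, 0.0025, 0, 0.41, 0, 0, 0.0025, 0, 0.41, 0, 0, 0.0025, 0, 0.41, 0, 0, 0.0025, 0, 0.39, 0, 0, 0.0025, 0, 0.39, 0, 0, 0.0025, 0])

```text
time: 12.5
position: [671.4, 11.2, 10.0]
tool_rot: [3.137, -0.143, 0.003]
wrist_force: [-0.9, -5.4, 5.8]
gripper_width: 0.612
```

servo_tool(moves=[0.39, 0, 0, -0.005, 0, 0.39, 0, 0, -0.02, 0, 0.39, 0, 0, -0.045, 0, 0.35, 0, 0, -0.08, 0, 0.3, 0, 0, -0.11, 0, 0.3, 0, 0, -0.13, 0, 0.3, 0, 0, -0.13, 0])

```text
time: 13.08
position: [673.0, 12.8, 146.8]
tool_rot: [-3.138, 0.141, -0.017]
wrist_force: [0.8, -0.4, 0.9]
gripper_width: 0.701
```

Run:
```python
from h import *
go(451.5,88.5,110,-97)
save('g3.png',imaging.get_image('scene'),(170,140,290,280),4.2)
```

```text
at [673.   12.8 146.8] jaw -95.1 q [-0.04  0.5   1.04  0.    1.59  1.62] t 13.08 F [ 0.8 -0.4  0.9] w 0.701
shift [-0.2278 -0.0555  0.0343] turn 1.9 or -178.1 tilt [ 0.011  0.    -1.   ]
```

View pics/g3.png

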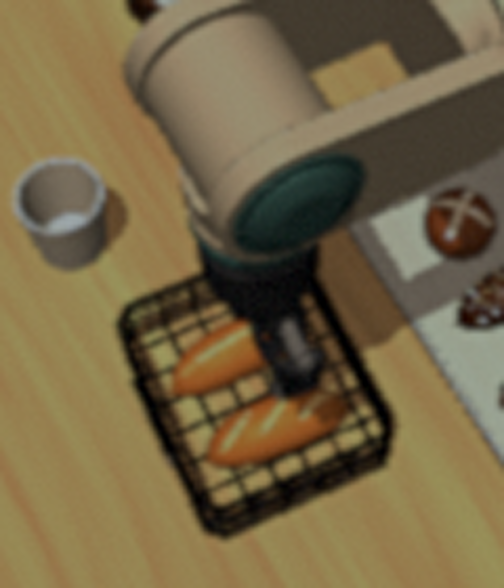

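Both plain rolls lie flat side by side. Next is poppy, at (451.5,88.5) with jaw angle 83°/-97°.

servo_tool(moves=[0.28, -0.035, -0.009, 0, 1.9, 0.28, -0.07, -0.018, 0, 1.9, 0.28, -0.105, -0.027, 0.01, 1.9, 0.28, -0.14, -0.036, 0.02, 1.9, 0.28, -0.175, -0.043, 0.03, 1.9, 0.28, -0.205, -0.05, 0.034, 1.9, 0.28, -0.228, -0.0555, 0.034, 1.9, 0.28, -0.228, -0.0555, 0.034, 1.9, 0.28, -0.228, -0.0555, 0.034, 1.9, 0.28, -0.228, -0.0555, 0.034, 1.9])

```text
time: 13.97
position: [448.9, 88.1, 104.6]
tool_rot: [3.136, -0.194, 0.0]
wrist_force: [-0.5, 0.1, -0.1]
gripper_width: 0.722
```

servo_tool(moves=[0.28, 0, 0, 0, 0, 0.28, 0, 0, 0, 0])

```text
time: 14.13
position: [449.2, 87.8, 104.5]
tool_rot: [3.135, -0.195, -0.0]
wrist_force: [-0.3, 0.8, 0.1]
gripper_width: 0.718
```

Run:
```python
from h import *
go(451.5,88.5,9,-97)
save('i1.png',imaging.get_image('scene'),(170,140,370,290),3.8)
```

```text
at [449.2  87.8 104.5] jaw -97.1 q [ 0.11 -0.06  1.77 -0.    1.43  1.81] t 14.13 F [-0.3  0.8  0.1] w 0.718
shift [ 0.0022 -0.001   0.0955] turn -0.1 or 179.9 tilt [-0. -0. -1.]
```

View pics/i1.png

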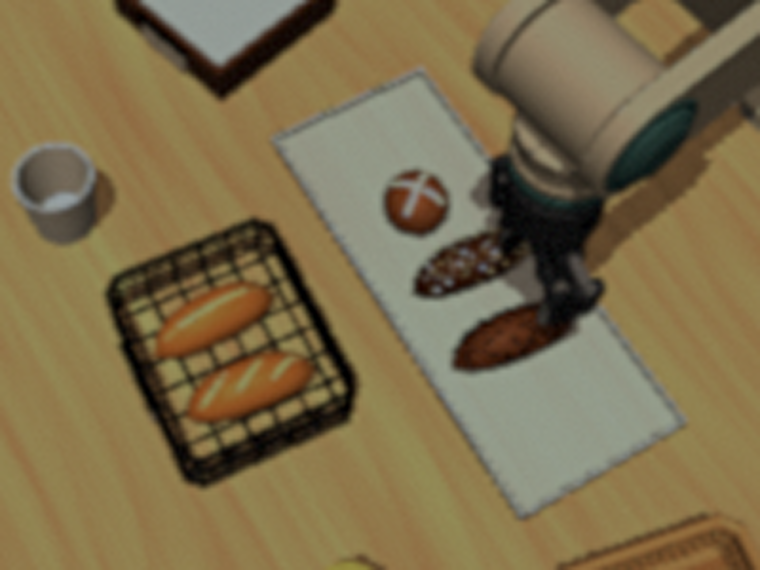

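The picture shows both plain rolls flat in the wire basket at (215,320) and (250,385). The hand is over poppy at (515,335). I descend, grip and lift.

servo_tool(moves=[0.28, 0.002, -0.001, 0.03, 0, 0.28, 0.002, -0.001, 0.055, 0, 0.28, 0.002, -0.001, 0.075, 0, 0.28, 0.002, -0.001, 0.088, 0, 0.28, 0.002, -0.001, 0.094, 0, 0.28, 0.002, -0.001, 0.0955, 0, 0.28, 0.002, -0.001, 0.0955, 0])

```text
time: 14.77
position: [451.0, 88.7, 9.3]
tool_rot: [3.135, -0.194, -0.0]
wrist_force: [-0.5, 0.2, -0.0]
gripper_width: 0.719
```

servo_tool(moves=[1, 0, 0, 0, 0, 1, 0, 0, 0, 0, 1, 0, 0, 0, 0, 1, 0, 0, 0, 0, 1, 0, 0, 0, 0, 1, 0, 0, 0, 0, 1, 0, 0, 0, 0])

```text
time: 15.35
position: [451.8, 88.9, 10.5]
tool_rot: [-3.135, 0.194, -0.004]
wrist_force: [-0.8, 0.2, 5.9]
gripper_width: 0.518
```

servo_tool(moves=[1, 0, 0, -0.015, 0, 1, 0, 0, -0.04, 0, 1, 0, 0, -0.07, 0, 1, 0, 0, -0.1, 0, 1, 0, 0, -0.124, 0, 1, 0, 0, -0.124, 0, 1, 0, 0, -0.124, 0])

```text
time: 15.93
position: [451.4, 88.9, 134.5]
tool_rot: [-3.135, 0.194, -0.005]
wrist_force: [-0.4, 0.7, -1.7]
gripper_width: 0.516
```

Run:
```python
from h import *
go(514,421,132,-103)
save('j1.png',imaging.get_image('scene'),(220,140,400,290),4)
```

```text
at [451.4  88.9 134.5] jaw -97.1 q [ 0.11 -0.08  1.73 -0.    1.49  1.81] t 15.93 F [-0.4  0.7 -1.7] w 0.516
shift [ 0.0212 -0.3373  0.0028] turn 5.9 or -174.1 tilt [ 0.003  0.    -1.   ]
```

View pics/j1.png

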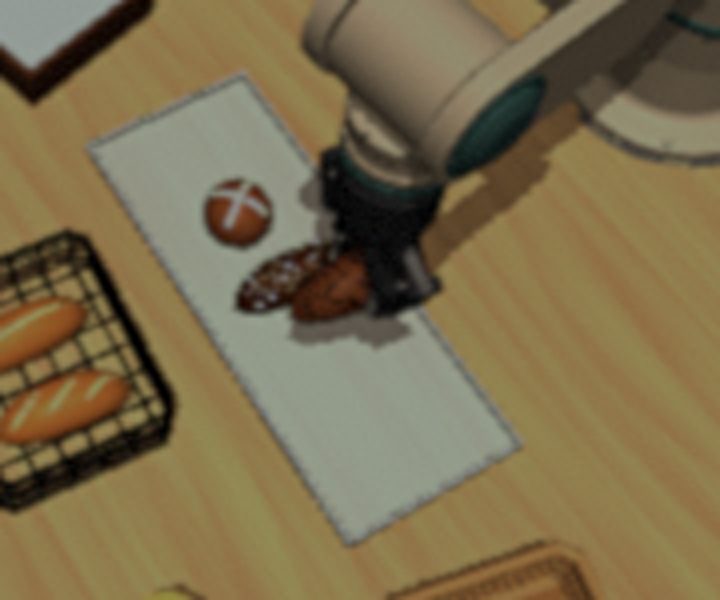

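Poppy is held level at j1 (330,285). I carry it to the far half of the wicker basket.

servo_tool(moves=[1, 0.002, -0.035, 0, 5.9, 1, 0.004, -0.07, 0, 5.9, 1, 0.006, -0.105, 0, 5.9, 1, 0.008, -0.14, 0, 5.9, 1, 0.01, -0.175, 0, 5.9, 1, 0.012, -0.21, 0, 5.9, 1, 0.014, -0.245, 0, 5.9, 1, 0.016, -0.28, 0, 5.9, 1, 0.019, -0.315, 0, 5.9, 1, 0.021, -0.337, 0, 5.9])

```text
time: 16.82
position: [512.0, 423.1, 130.1]
tool_rot: [3.12, -0.352, -0.005]
wrist_force: [0.0, -0.7, -0.3]
gripper_width: 0.516
```

servo_tool(moves=[1, 0, 0, 0, 0, 1, 0, 0, 0, 0, 1, 0, 0, 0, 0, 1, 0, 0, 0, 0])

```text
time: 17.15
position: [513.0, 419.5, 132.3]
tool_rot: [3.12, -0.357, -0.002]
wrist_force: [-0.4, -0.8, -1.3]
gripper_width: 0.517
```

Run:
```python
from h import *
go(514,421,13,-103)
save('k1.png',imaging.get_image('scene'),(280,230,430,384),3.8)
save('k2.png',imaging.get_image('top'),(50,130,180,250),4)
```

```text
at [513.  419.5 132.3] jaw -103.0 q [ 0.63  0.49  1.08 -0.    1.57  2.43] t 17.15 F [-0.4 -0.8 -1.3] w 0.517
shift [ 0.0008 -0.0019  0.1193] turn -0.0 or 180.0 tilt [-0.001 -0.001 -1.   ]
```

View pics/k1.png

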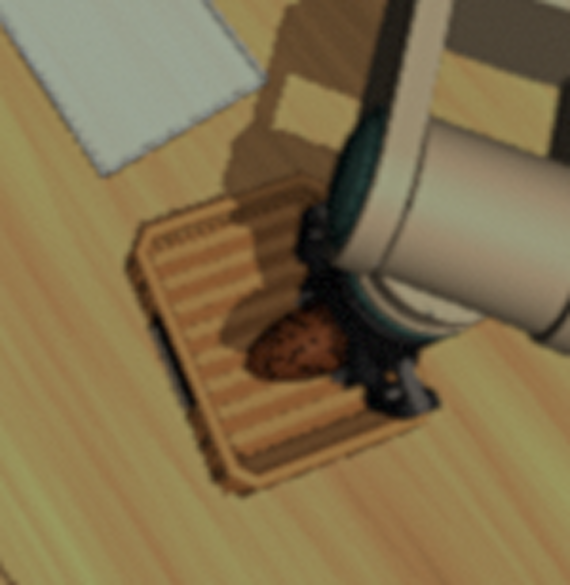

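View pics/k2.png

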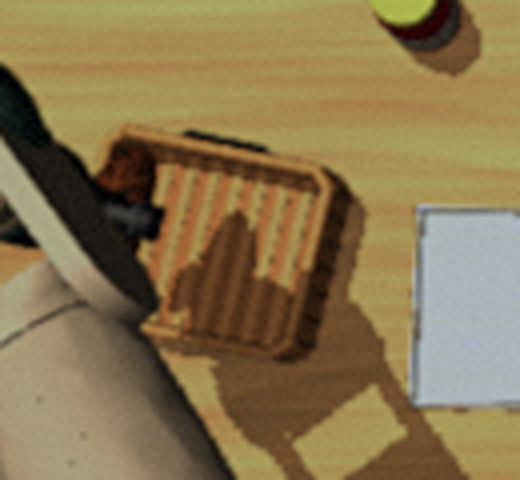

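Poppy is over the far half, aligned with the slats and with its front tip at k1 (250,360), inside the rim. I lower it.

servo_tool(moves=[1, 0.0005, -0.001, 0.02, 0, 1, 0.0005, -0.001, 0.04, 0, 1, 0.0005, -0.001, 0.06, 0, 1, 0.0005, -0.001, 0.078, 0, 1, 0.0005, -0.001, 0.092, 0, 1, 0.0005, -0.001, 0.102, 0, 1, 0.0005, -0.001, 0.11, 0, 1, 0.0005, -0.001, 0.114, 0, 1, 0.0005, -0.001, 0.114, 0, 1, 0.0005, -0.001, 0.114, 0])

```text
time: 18.08
position: [514.2, 421.8, 19.9]
tool_rot: [-3.121, 0.355, -0.001]
wrist_force: [-0.6, -1.0, 0.6]
gripper_width: 0.516
```

Run:
```python
from h import *
go(514,421,12.5,-103)
save('k3.png',imaging.get_image('scene'),(280,230,430,384),3.8)
```

```text
at [514.2 421.8  19.9] jaw -103.0 q [ 0.63  0.59  1.17 -0.    1.38  2.43] t 18.08 F [-0.6 -1.   0.6] w 0.516
shift [-0.      0.0008  0.0074] turn 0.0 or -180.0 tilt [ 0.001  0.001 -1.   ]
```

View pics/k3.png

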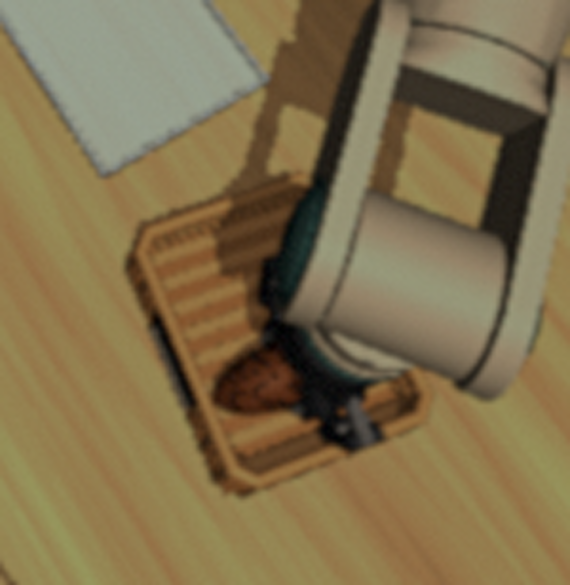

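servo_tool(moves=[1, 0, 0, 0.004, 0, 1, 0, 0, 0.0075, 0, 1, 0, 0, 0.0075, 0, 1, 0, 0, 0.0075, 0, 0.4, 0, 0, 0.0075, 0, 0.4, 0, 0, 0.0075, 0, 0.4, 0, 0, 0.0075, 0, 0.38, 0, 0, 0.0075, 0, 0.38, 0, 0, 0.0075, 0])

```text
time: 18.88
position: [513.7, 421.4, 11.4]
tool_rot: [3.121, -0.355, -0.0]
wrist_force: [-0.2, 0.5, 0.7]
gripper_width: 0.619
```

servo_tool(moves=[0.38, 0, 0, -0.005, 0, 0.38, 0, 0, -0.02, 0, 0.38, 0, 0, -0.045, 0, 0.35, 0, 0, -0.08, 0, 0.28, 0, 0, -0.11, 0, 0.28, 0, 0, -0.12, 0, 0.28, 0, 0, -0.12, 0])

```text
time: 19.47
position: [515.3, 422.6, 136.5]
tool_rot: [-3.116, 0.355, -0.009]
wrist_force: [0.3, -0.0, 0.9]
gripper_width: 0.722
```

Run:
```python
from h import *
go(442,10,112,-90)
```

```text
at [515.3 422.6 136.5] jaw -103.0 q [ 0.63  0.49  1.07 -0.    1.57  2.43] t 19.47 F [ 0.3 -0.   0.9] w 0.722
shift [0.0212 0.4186 0.0221] turn -13.0 or 167.0 tilt [ 0.006  0.004 -1.   ]
```

servo_tool(moves=[0.28, 0.002, 0.04, 0, -3, 0.28, 0.004, 0.08, 0, -6, 0.28, 0.006, 0.12, 0, -9, 0.28, 0.008, 0.16, 0.01, -13, 0.28, 0.01, 0.2, 0.02, -13, 0.28, 0.012, 0.24, 0.022, -13, 0.28, 0.014, 0.28, 0.022, -13, 0.28, 0.016, 0.32, 0.022, -13, 0.28, 0.018, 0.36, 0.022, -13, 0.28, 0.02, 0.395, 0.022, -13])

```text
time: 20.3
position: [442.8, 30.1, 107.8]
tool_rot: [3.141, 0.0, -0.004]
wrist_force: [1.3, 0.5, 0.6]
gripper_width: 0.724
```

servo_tool(moves=[0.28, 0.001, 0.012, 0, 0, 0.28, 0.001, 0.02, 0, 0, 0.28, 0.001, 0.02, 0, 0, 0.28, 0.001, 0.02, 0, 0, 0.28, 0.001, 0.02, 0, 0])

```text
time: 20.72
position: [445.4, 13.1, 109.1]
tool_rot: [-3.141, -0.002, 0.002]
wrist_force: [0.1, -0.3, -0.4]
gripper_width: 0.719
```

Run:
```python
from h import *
go(442,10,9,-90)
s=imaging.get_image('scene')
save('l1.png',s,(200,140,400,370),2.6); save('l2.png',imaging.get_image('top'),(60,100,290,250),3.4)
```

```text
at [445.4  13.1 109.1] jaw -89.9 q [-0.05 -0.1   1.8   0.    1.44  1.52] t 20.72 F [ 0.1 -0.3 -0.4] w 0.719
shift [-0.0033  0.0031  0.1001] turn 0.1 or -179.9 tilt [-0.001  0.    -1.   ]
```

View pics/l1.png

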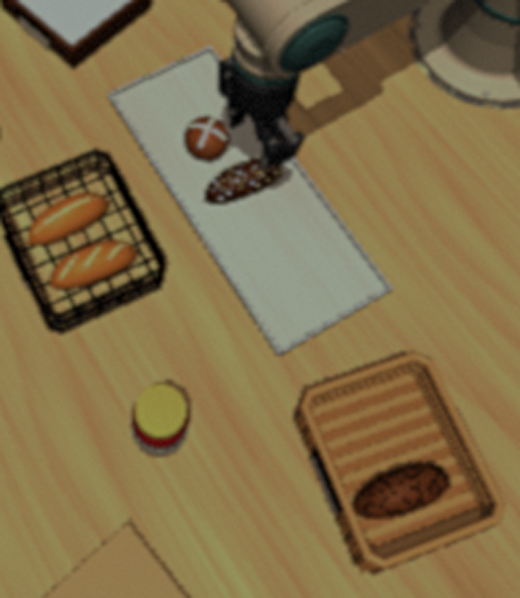

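View pics/l2.png

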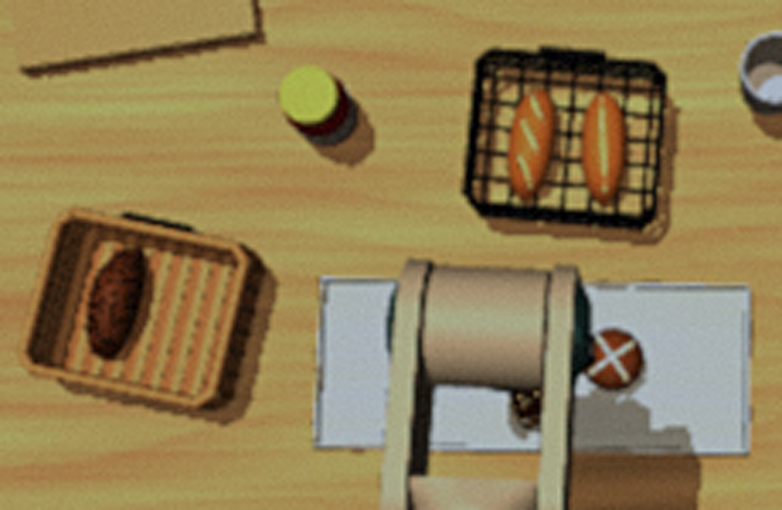

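Poppy lies flat in the wicker basket at l1 (400,490). Sesame sits close to the round roll, so a finger would graze it. I take the round roll first, with the jaws along x, and triangulate its centre from both views.

Run:
```python
from h import *
T=imaging.get_calibration('top');S=imaging.get_calibration('scene')
for n,a,b in(('round',(240.2,206.3),(279,194.7)),('sesame',(217.1,208.9),(293.2,209.0)),('poppy',(193.4,206.2),(304.1,228.1))):
    for z in(10,20,30): print(n,z,ray(T,[a],z)[0][:2].round(1),ray(S,[b],z)[0][:2].round(1))
im=cv2.imread('pics/scene0.png')[:,:,::-1]; save('rs.png',im,(255,175,325,245),8)
im=cv2.imread('pics/top0.png')[:,:,::-1]; save('rt.png',im,(200,180,270,235),8)
go(451,-66,100,0)
```

```text
round 10 [449.  -68.6] [451.3 -65.1]
round 20 [448.2 -68.7] [455.  -60.4]
round 30 [447.4 -68.8] [458.8 -55.7]
sesame 10 [441.2   9.6] [440.9   8.2]
sesame 20 [440.5   8.8] [444.8  12.2]
sesame 30 [439.8   8.1] [448.7  16.2]
poppy 10 [451.5  89.5] [450.9  86.9]
poppy 20 [450.7  88.1] [454.7  90.1]
poppy 30 [449.9  86.8] [458.5  93.4]
at [445.5  13.1 109.3] jaw -89.9 q [-0.05 -0.1   1.79  0.    1.44  1.52] t 20.82 F [ 0.9 -0.  -0.6] w 0.72
shift [0.0053 0.0791 0.0093] turn -89.9 or 90.1 tilt [-0.001  0.    -1.   ]
```

View pics/rs.png

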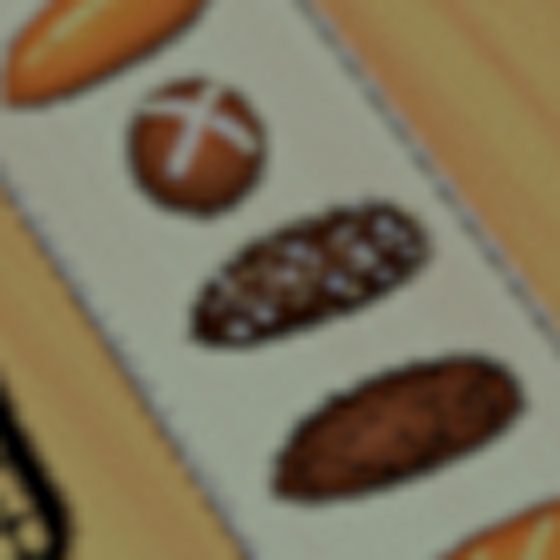

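View pics/rt.png

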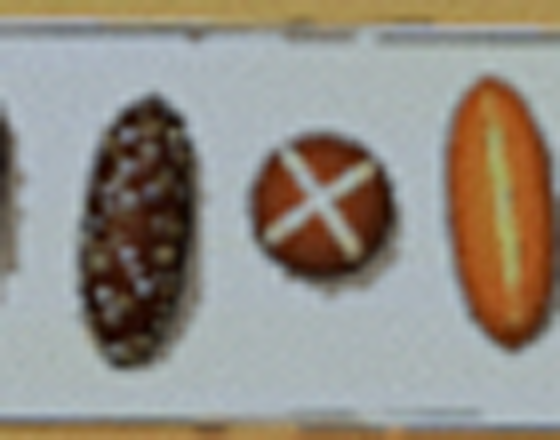

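Run:
```python
from h import *
T=imaging.get_calibration('top');S=imaging.get_calibration('scene')
f=lambda p,k,o:((np.array(p)+.5)/k-.5+o)
for z in(15,22): print(z,ray(T,[f((322,203),8,(200,180))],z)[0][:2].round(1),ray(S,[f((197,147),8,(255,175))],z)[0][:2].round(1))
print('ses',ray(T,[f((137,232),8,(200,180))],20)[0][:2],ray(S,[f((310,275),8,(255,175))],20)[0][:2], ray(T,f([(152,95),(125,365)],8,(200,180)),10)[:,:2])
```

```text
15 [453.2 -67.4] [448.6 -68.4]
22 [452.6 -67.5] [451.3 -65.1]
ses [441.68167047  10.22703346] [444.33099901  12.18255947] [[500.62341263   4.3953248 ]
 [386.46340465  16.23452719]]
```

Both views now agree: the round roll is at about (452,-67). Sesame is at about (442.5,10.5) with its length at -6°.

servo_tool(moves=[0.1, 0.002, 0.02, 0, -7, 0.0, 0.004, 0.04, 0, -14, 0.0, 0.006, 0.06, 0, -21, 0, 0.0065, 0.08, 0, -28, 0, 0.0065, 0.08, 0, -35, 0, 0.0065, 0.08, 0, -42, 0, 0.0065, 0.08, 0, -49, 0, 0.0065, 0.08, 0, -56, 0, 0.0065, 0.08, 0, -63, 0, 0.0065, 0.08, 0, -70])

```text
time: 21.65
position: [452.3, -67.1, 109.5]
tool_rot: [-2.566, -1.812, 0.0]
wrist_force: [-0.1, -0.0, 0.3]
gripper_width: 1.004
```

servo_tool(moves=[0, 0, 0, 0, -7, 0, 0, 0, 0, -14, 0, 0, 0, 0, -20, 0, 0, 0, 0, -20, 0, 0, 0, 0, -20])

```text
time: 22.07
position: [452.2, -67.3, 109.6]
tool_rot: [-2.223, -2.219, 0.0]
wrist_force: [0.2, 0.1, -1.4]
gripper_width: 0.994
```

Run:
```python
from h import *
go(452,-67,6,0)
save('n1.png',imaging.get_image('scene'),(230,130,340,240),5)
```

```text
at [452.2 -67.3 109.6] jaw -0.1 q [-0.23 -0.06  1.76 -0.    1.44 -0.23] t 22.07 F [ 0.2  0.1 -1.4] w 0.994
shift [ 0.0003 -0.0002  0.1036] turn -0.1 or 179.9 tilt [-0. -0. -1.]
```

View pics/n1.png

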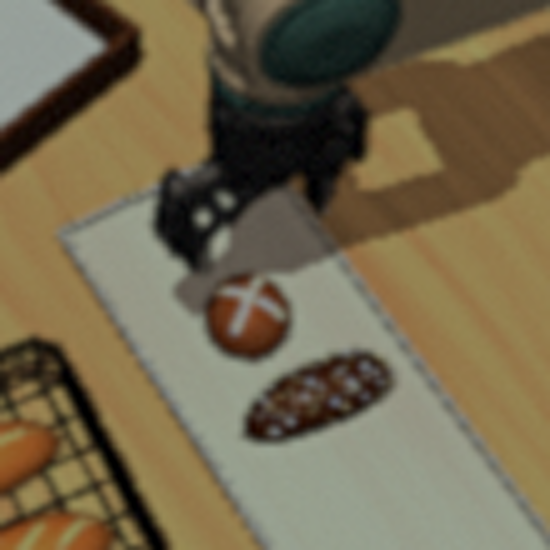

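The jaws span x above the round roll at n1 (250,315) and are clear of sesame.

servo_tool(moves=[0.05, 0, 0, 0.03, 0, 0.05, 0, 0, 0.055, 0, 0.05, 0, 0, 0.075, 0, 0.05, 0, 0, 0.09, 0, 0.05, 0, 0, 0.1, 0, 0.05, 0, 0, 0.104, 0, 0.05, 0, 0, 0.106, 0, 0.05, 0, 0, 0.106, 0])

```text
time: 22.78
position: [452.5, -67.9, 4.1]
tool_rot: [2.221, 2.221, 0.0]
wrist_force: [-0.7, 0.6, 0.7]
gripper_width: 0.953
```

servo_tool(moves=[1, 0, 0, 0, 0, 1, 0, 0, 0, 0, 1, 0, 0, 0, 0, 1, 0, 0, 0, 0, 1, 0, 0, 0, 0, 1, 0, 0, 0, 0, 1, 0, 0, 0, 0])

```text
time: 23.37
position: [453.1, -68.1, 5.0]
tool_rot: [2.22, 2.22, 0.002]
wrist_force: [-0.4, -0.2, 6.2]
gripper_width: 0.698
```

Run:
```python
from h import *
go(485,-364,130,0)
save('n2.png',imaging.get_image('scene'),(230,130,340,240),5)
```

```text
at [453.1 -68.1   5. ] jaw 0.0 q [-0.23  0.08  1.85 -0.    1.21 -0.23] t 23.37 F [-0.4 -0.2  6.2] w 0.698
shift [-0.296   0.0322 -0.1247] turn 0.0 or -180.0 tilt [ 0.002 -0.001 -1.   ]
```

View pics/n2.png

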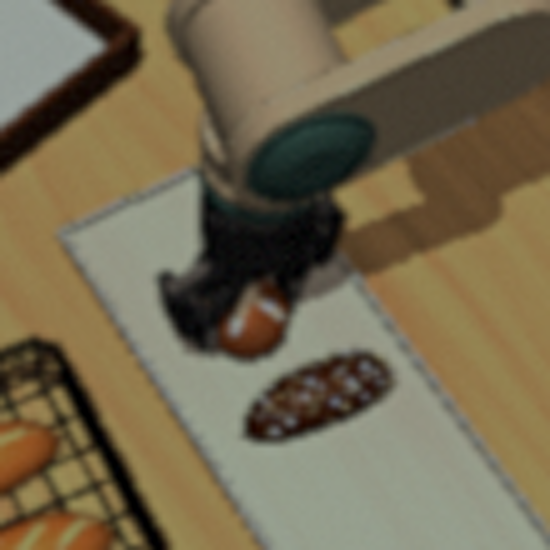

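Gripped at 0.698 (about 60 mm, as expected). I lift it and go to the tray.

servo_tool(moves=[1, 0, 0, -0.012, 0, 1, 0, 0, -0.035, 0, 1, 0, 0, -0.065, 0, 1, 0, 0, -0.095, 0, 1, 0, 0, -0.115, 0, 1, 0, 0, -0.115, 0, 1, 0, 0, -0.115, 0])

```text
time: 24.0
position: [452.7, -68.0, 119.6]
tool_rot: [2.22, 2.22, 0.002]
wrist_force: [0.3, 0.6, -1.4]
gripper_width: 0.699
```

servo_tool(moves=[1, -0.035, 0.004, 0, 0, 1, -0.07, 0.008, 0, 0, 1, -0.105, 0.012, 0, 0, 1, -0.14, 0.016, 0, 0, 1, -0.175, 0.02, 0, 0, 1, -0.21, 0.024, 0, 0, 1, -0.245, 0.028, 0, 0, 1, -0.275, 0.031, 0, 0, 1, -0.296, 0.032, 0, 0, 1, -0.296, 0.032, 0, 0])

```text
time: 24.83
position: [482.7, -367.0, 115.8]
tool_rot: [-2.223, -2.216, 0.002]
wrist_force: [-0.3, -0.4, 0.2]
gripper_width: 0.699
```

servo_tool(moves=[1, 0, 0, 0, 0, 1, 0, 0, 0, 0, 1, 0, 0, 0, 0])

```text
time: 25.08
position: [484.1, -362.6, 117.8]
tool_rot: [-2.219, -2.222, -0.0]
wrist_force: [-0.4, 0.6, -1.9]
gripper_width: 0.697
```

Run:
```python
from h import *
go(485,-364,10,0)
save('o1.png',imaging.get_image('scene'),(170,40,310,180),4)
```

```text
at [ 484.1 -362.6  117.8] jaw 0.1 q [-0.7   0.34  1.3   0.    1.5  -0.71] t 25.08 F [-0.4  0.6 -1.9] w 0.697
shift [-0.0015  0.001   0.1078] turn 0.1 or -179.9 tilt [-0.001  0.001 -1.   ]
```

View pics/o1.png

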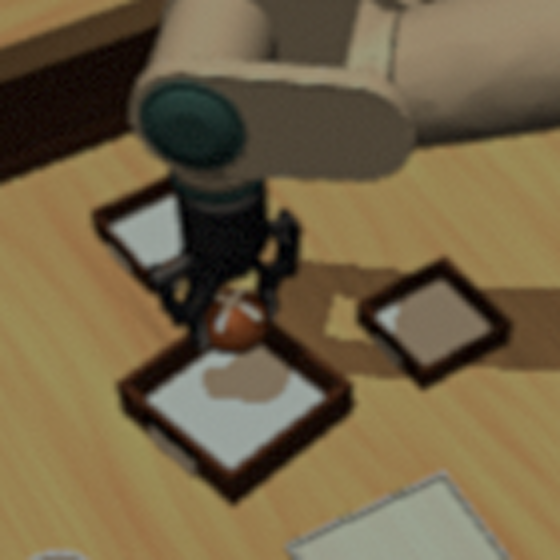

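The round roll is held upright (cross up) at o1 (235,320), above the large tray. I lower it.

servo_tool(moves=[1, -0.0015, 0.001, 0.025, 0, 1, -0.0015, 0.001, 0.05, 0, 1, -0.0015, 0.001, 0.07, 0, 1, -0.0015, 0.001, 0.085, 0, 1, -0.0015, 0.001, 0.095, 0, 1, -0.0015, 0.001, 0.101, 0, 1, -0.0015, 0.001, 0.105, 0, 1, -0.0015, 0.001, 0.108, 0, 1, -0.0015, 0.001, 0.109, 0, 1, -0.0015, 0.001, 0.109, 0])

```text
time: 25.97
position: [485.5, -365.6, 10.3]
tool_rot: [2.22, 2.221, 0.0]
wrist_force: [-0.0, -0.8, 0.1]
gripper_width: 0.7
```

servo_tool(moves=[0.2, 0, 0, 0, 0, 0.15, 0, 0, 0, 0, 0.1, 0, 0, 0, 0, 0.1, 0, 0, 0, 0, 0.1, 0, 0, 0, 0])

```text
time: 26.38
position: [485.3, -365.5, 9.9]
tool_rot: [2.221, 2.221, -0.0]
wrist_force: [-0.3, -0.1, 0.3]
gripper_width: 0.904
```

servo_tool(moves=[0.1, 0, 0, -0.01, 0, 0.1, 0, 0, -0.03, 0, 0.1, 0, 0, -0.06, 0, 0.1, 0, 0, -0.09, 0, 0.28, 0, 0, -0.11, 0, 0.28, 0, 0, -0.12, 0, 0.28, 0, 0, -0.12, 0])

```text
time: 26.97
position: [486.2, -366.2, 133.2]
tool_rot: [2.217, 2.218, 0.001]
wrist_force: [0.8, -0.1, 0.5]
gripper_width: 0.722
```

Run:
```python
from h import *
go(442.5,10.5,110,-96)
save('o2.png',imaging.get_image('scene'),(170,40,310,180),4)
```

```text
at [ 486.2 -366.2  133.2] jaw 0.0 q [-0.71  0.33  1.28 -0.    1.52 -0.71] t 26.97 F [ 0.8 -0.1  0.5] w 0.722
shift [ 0.3768 -0.0437  0.0216] turn -84.0 or 96.0 tilt [ 0.004 -0.004 -1.   ]
```

View pics/o2.png

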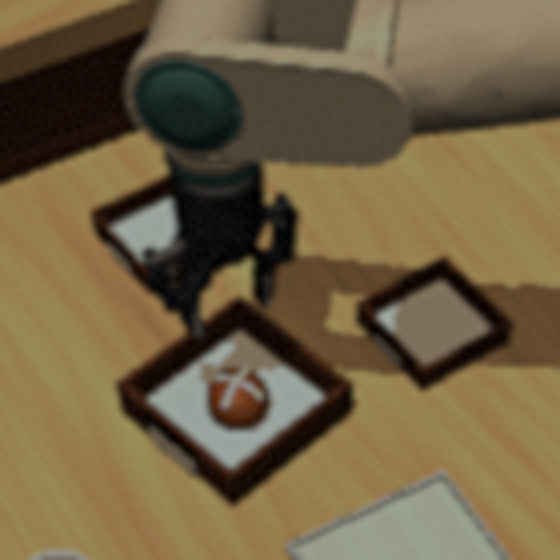

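The round roll stands flat in the middle of the large tray at o2 (238,395), cross up. Last is sesame.

servo_tool(moves=[0.28, 0.035, -0.004, 0, -7, 0.28, 0.07, -0.008, 0, -14, 0.28, 0.105, -0.012, 0, -21, 0.28, 0.14, -0.016, 0, -28, 0.28, 0.175, -0.02, 0, -35, 0.28, 0.21, -0.024, 0, -42, 0.28, 0.245, -0.028, 0, -49, 0.28, 0.28, -0.033, 0, -56, 0.28, 0.315, -0.037, 0, -63, 0.28, 0.345, -0.041, 0, -70])

```text
time: 27.85
position: [442.4, -18.3, 127.5]
tool_rot: [-0.535, -3.092, -0.0]
wrist_force: [0.6, 0.1, -0.0]
gripper_width: 0.721
```

Run:
```python
from h import *
go(442.5,10.5,110,-96)
```

```text
at [442.4 -18.3 127.5] jaw 70.4 q [-0.12 -0.12  1.78  0.    1.49 -1.35] t 27.85 F [ 0.6  0.1 -0. ] w 0.721
shift [0.0095 0.0272 0.0175] turn -13.6 or 166.4 tilt [-0.004  0.001 -1.   ]
```

servo_tool(moves=[0.28, 0.005, 0.014, 0.01, -7, 0.28, 0.01, 0.028, 0.018, -13.6, 0.28, 0.01, 0.028, 0.018, -13.6, 0.28, 0.01, 0.028, 0.018, -13.6, 0.28, 0.01, 0.028, 0.018, -13.6])

```text
time: 28.27
position: [443.9, 8.9, 110.9]
tool_rot: [-0.179, -3.135, 0.001]
wrist_force: [-0.3, 0.1, 0.3]
gripper_width: 0.716
```

Run:
```python
from h import *
go(442.5,10.5,9,-96)
save('p1.png',imaging.get_image('scene'),(230,130,350,250),4.6)
```

```text
at [443.9   8.9 110.9] jaw 83.5 q [-0.06 -0.1   1.8  -0.    1.45 -1.52] t 28.27 F [-0.3  0.1  0.3] w 0.716
shift [0.0014 0.0015 0.1019] turn -0.5 or 179.5 tilt [-0.002 -0.    -1.   ]
```

View pics/p1.png

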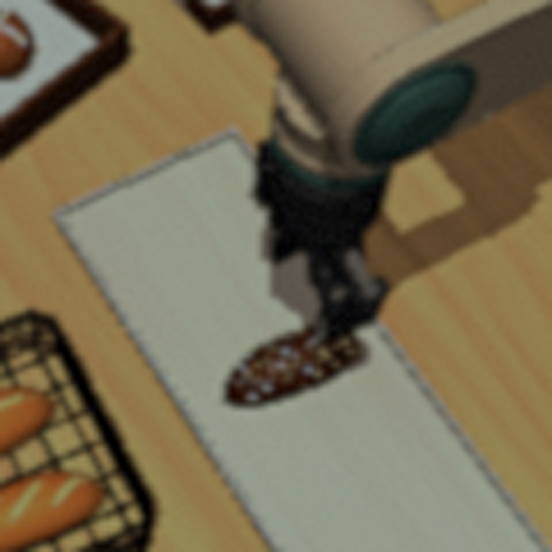

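The hand is above sesame, the only roll left in the pan, at p1 (295,365).

servo_tool(moves=[0.22, 0.0015, 0.0015, 0.03, 0, 0.22, 0.0015, 0.0015, 0.055, 0, 0.22, 0.0015, 0.0015, 0.075, 0, 0.22, 0.0015, 0.0015, 0.09, 0, 0.22, 0.0015, 0.0015, 0.099, 0, 0.22, 0.0015, 0.0015, 0.102, 0, 0.22, 0.0015, 0.0015, 0.102, 0])

```text
time: 28.9
position: [442.9, 10.6, 9.5]
tool_rot: [-0.177, -3.136, 0.0]
wrist_force: [0.8, 0.5, -0.2]
gripper_width: 0.778
```

servo_tool(moves=[1, 0, 0, 0, 0, 1, 0, 0, 0, 0, 1, 0, 0, 0, 0, 1, 0, 0, 0, 0, 1, 0, 0, 0, 0, 1, 0, 0, 0, 0, 1, 0, 0, 0, 0])

```text
time: 29.48
position: [444.0, 10.9, 11.0]
tool_rot: [0.175, 3.134, -0.0]
wrist_force: [-0.8, -0.4, 6.9]
gripper_width: 0.517
```

servo_tool(moves=[1, 0, 0, -0.015, 0, 1, 0, 0, -0.04, 0, 1, 0, 0, -0.07, 0, 1, 0, 0, -0.1, 0, 1, 0, 0, -0.122, 0, 1, 0, 0, -0.122, 0, 1, 0, 0, -0.122, 0])

```text
time: 30.07
position: [443.5, 11.0, 132.8]
tool_rot: [0.175, 3.134, -0.0]
wrist_force: [0.2, -0.1, -1.0]
gripper_width: 0.518
```

Run:
```python
from h import *
t=imaging.get_image('top'); s=imaging.get_image('scene')
save('q1.png',s,(220,140,400,370),2.6)
for im,n,b in((t,'top',(75,165,135,220)),(s,'scene',(318,285,385,352))):
    h=cv2.cvtColor(im,cv2.COLOR_RGB2HSV); m=np.zeros(h.shape[:2],np.uint8)
    mm=((h[...,2]<125)&(h[...,2]>20)).astype(np.uint8); m[b[1]:b[3],b[0]:b[2]]=mm[b[1]:b[3],b[0]:b[2]]
    save('q_%s.png'%n,np.dstack([m*255]*3)[b[1]-20:b[3]+20,b[0]-20:b[2]+20],None,6)
save('q2.png',t,(55,145,155,235),7)
c=np.array([506,387]);a=np.radians(77);u=np.array([np.cos(a),np.sin(a)])
p=c-36*u; print(p)
go(p[0],p[1],130,77)
```

```text
[497.90176204 351.92267767]
at [442.2  11.1 130.4] jaw 83.6 q [-0.06 -0.13  1.78 -0.    1.49 -1.52] t 30.17 F [-0.2  0.5 -1.7] w 0.514
shift [-1.750e-02  3.449e-01  3.000e-04] turn 6.6 or -173.4 tilt [-0.002  0.    -1.   ]
```

View pics/q1.png

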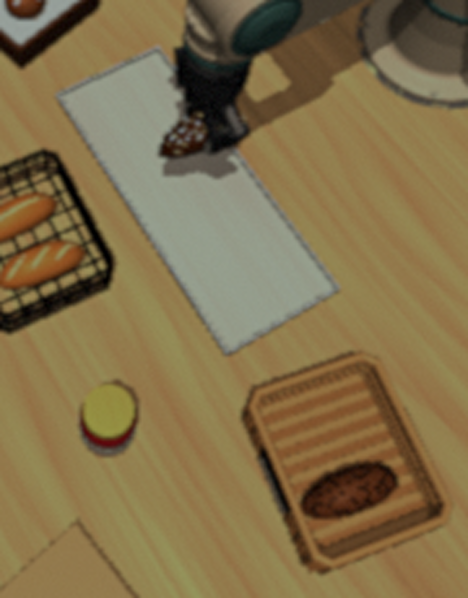

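View pics/q2.png

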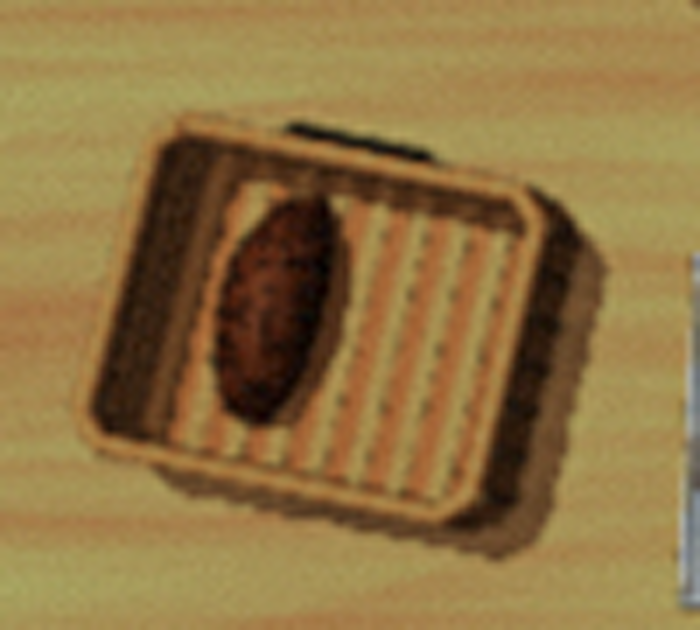

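Sesame is held at q1 (185,135). Poppy lies flat with the other half of the wicker basket free. I carry sesame to (498,352).

servo_tool(moves=[1, -0.002, 0.035, 0, 3, 1, -0.004, 0.07, 0, 6.6, 1, -0.006, 0.105, 0, 6.6, 1, -0.008, 0.14, 0, 6.6, 1, -0.01, 0.175, 0, 6.6, 1, -0.012, 0.21, 0, 6.6, 1, -0.014, 0.245, 0, 6.6, 1, -0.016, 0.28, 0, 6.6, 1, -0.017, 0.315, 0, 6.6, 1, -0.0175, 0.345, 0, 6.6])

```text
time: 31.0
position: [497.8, 353.7, 129.1]
tool_rot: [-0.354, -3.119, 0.003]
wrist_force: [0.2, -0.0, 0.1]
gripper_width: 0.522
```

servo_tool(moves=[1, 0, 0, 0, 0, 1, 0, 0, 0, 0, 1, 0, 0, 0, 0, 1, 0, 0, 0, 0])

```text
time: 31.33
position: [498.5, 350.7, 130.8]
tool_rot: [-0.357, -3.12, 0.002]
wrist_force: [-0.9, -0.0, -0.5]
gripper_width: 0.512
```

Run:
```python
from h import *
go(498,352,13,77)
save('r1.png',imaging.get_image('scene'),(280,210,430,370),3.7)
```

```text
at [498.5 350.7 130.8] jaw 77.0 q [ 0.55  0.34  1.27 -0.    1.53 -0.79] t 31.33 F [-0.9 -0.  -0.5] w 0.512
shift [0.0006 0.0013 0.1178] turn -0.0 or 180.0 tilt [-0.001 -0.001 -1.   ]
```

View pics/r1.png

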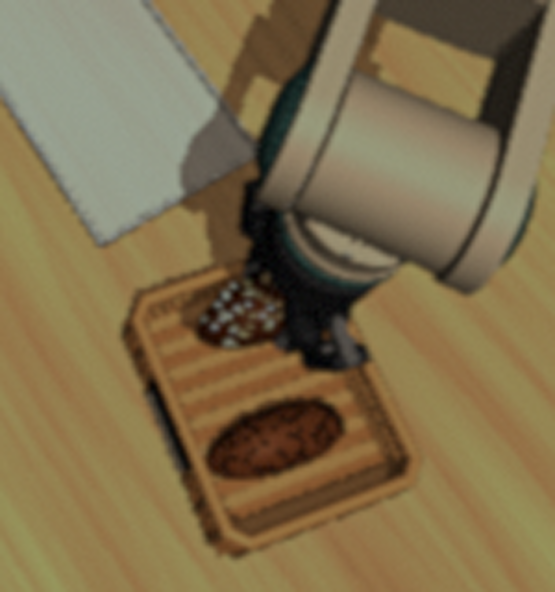

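Sesame is over the free half at r1 (240,310), parallel to poppy at (275,440). I lower it.

servo_tool(moves=[1, 0, 0.001, 0.02, 0, 1, 0, 0.001, 0.04, 0, 1, 0, 0.001, 0.06, 0, 1, 0, 0.001, 0.078, 0, 1, 0, 0.001, 0.092, 0, 1, 0, 0.001, 0.102, 0, 1, 0, 0.001, 0.109, 0, 1, 0, 0.001, 0.113, 0, 1, 0, 0.001, 0.113, 0, 1, 0, 0.001, 0.113, 0])

```text
time: 32.22
position: [499.3, 353.0, 19.4]
tool_rot: [0.355, 3.12, 0.001]
wrist_force: [-0.4, -0.5, 0.0]
gripper_width: 0.518
```

Run:
```python
from h import *
go(498,352,12.5,77)
save('r2.png',imaging.get_image('scene'),(280,210,430,370),3.7)
```

```text
at [499.3 353.   19.4] jaw 77.0 q [ 0.56  0.45  1.36 -0.    1.32 -0.79] t 32.22 F [-0.4 -0.5  0. ] w 0.518
shift [ 0.0011 -0.0013  0.0069] turn 0.0 or -180.0 tilt [ 0.001  0.001 -1.   ]
```

View pics/r2.png

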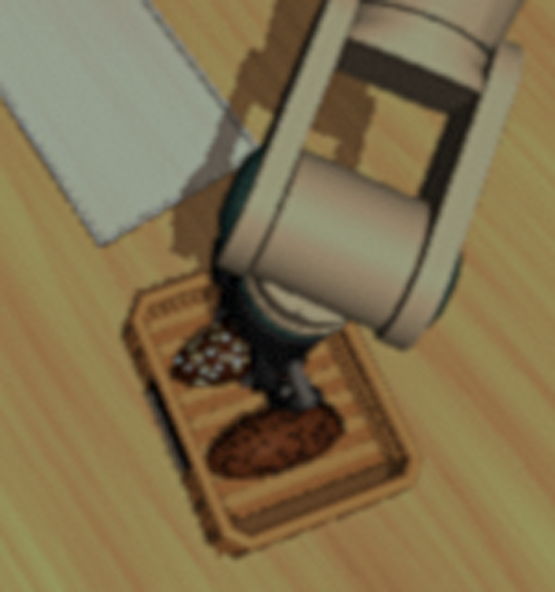

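servo_tool(moves=[1, 0, -0.002, 0.004, 0, 1, 0, -0.003, 0.0072, 0, 1, 0, -0.003, 0.0072, 0, 1, 0, -0.003, 0.0072, 0, 0.4, 0, -0.003, 0.0072, 0, 0.4, 0, -0.003, 0.0072, 0, 0.4, 0, -0.003, 0.0072, 0, 0.38, 0, -0.003, 0.0072, 0, 0.38, 0, -0.003, 0.0072, 0])

```text
time: 33.02
position: [499.2, 351.7, 13.0]
tool_rot: [0.354, 3.118, 0.007]
wrist_force: [1.6, 6.4, 3.1]
gripper_width: 0.616
```

servo_tool(moves=[0.38, 0, 0, -0.005, 0, 0.38, 0, 0, -0.02, 0, 0.38, 0, 0, -0.045, 0, 0.35, 0, 0, -0.08, 0, 0.28, 0, 0, -0.11, 0, 0.28, 0, 0, -0.14, 0, 0.28, 0, 0, -0.16, 0, 0.28, 0, 0, -0.16, 0])

```text
time: 33.68
position: [500.0, 350.8, 177.7]
tool_rot: [0.355, 3.114, 0.009]
wrist_force: [1.0, -0.7, 1.1]
gripper_width: 0.724
```

Run:
```python
from h import *
go(400,50,180,77)
```

```text
at [500.  350.8 177.7] jaw 77.0 q [ 0.55  0.31  1.22 -0.    1.6  -0.79] t 33.68 F [ 1.  -0.7  1.1] w 0.724
shift [ 0.0298 -0.3156 -0.0045] turn 0.0 or -180.0 tilt [ 0.008  0.005 -1.   ]
```

Released. I move aside for a clear final view.

servo_tool(moves=[0.28, 0.003, -0.035, 0, 0, 0.28, 0.006, -0.07, 0, 0, 0.28, 0.01, -0.105, 0, 0, 0.28, 0.013, -0.14, 0, 0, 0.28, 0.016, -0.175, 0, 0, 0.28, 0.02, -0.21, 0, 0, 0.28, 0.023, -0.245, 0, 0, 0.28, 0.027, -0.28, 0, 0, 0.28, 0.03, -0.31, 0, 0, 0.28, 0.03, -0.315, 0, 0])

```text
time: 34.52
position: [396.7, 46.6, 170.7]
tool_rot: [-0.36, -3.12, 0.002]
wrist_force: [0.3, 0.3, 0.4]
gripper_width: 0.722
```

servo_tool(moves=[0.28, 0, 0, 0, 0, 0.28, 0, 0, 0, 0, 0.28, 0, 0, 0, 0])

```text
time: 34.77
position: [398.4, 50.5, 171.2]
tool_rot: [-0.354, -3.121, -0.0]
wrist_force: [0.6, -0.5, 0.0]
gripper_width: 0.724
```

Run:
```python
from h import *
save('z1.png',imaging.get_image('scene'),(165,90,400,370),2.1)
t=imaging.get_image('top'); save('z2.png',t,(55,100,375,235),2.4)
T=imaging.get_calibration('top')
t0=cv2.imread('pics/top0.png')[:,:,::-1]
for n,b in(('jar',(135,110,170,150)),('cup',(272,102,305,138))):
    a=t0[b[1]:b[3],b[0]:b[2]].astype(float);c=t[b[1]:b[3],b[0]:b[2]].astype(float); print(n,'mean diff',np.abs(a-c).mean().round(2))
```

```text
jar mean diff 2.49
cup mean diff 2.42
```

View pics/z1.png

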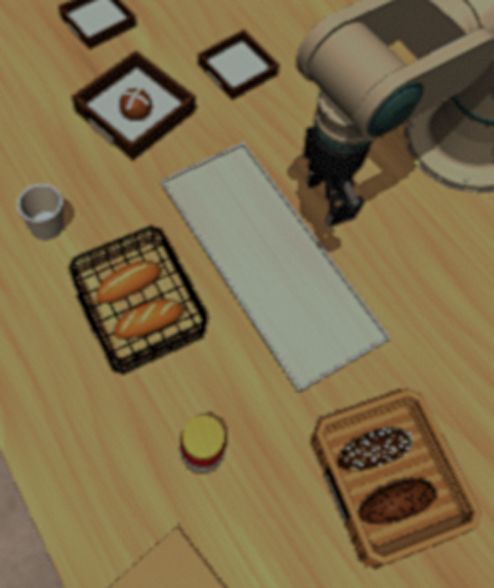

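View pics/z2.png

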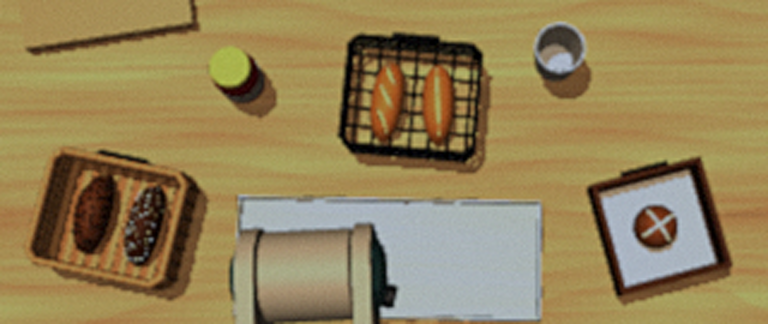

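Run:
```python
from h import *
a=imaging.get_image('scene')[265:365,305:400]; b=imaging.get_image('top')[150:230,60:155]
save('z3.png',np.vstack([a[:, :95],b]),None,3.3)
```

```text
(no output)
```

View pics/z3.png

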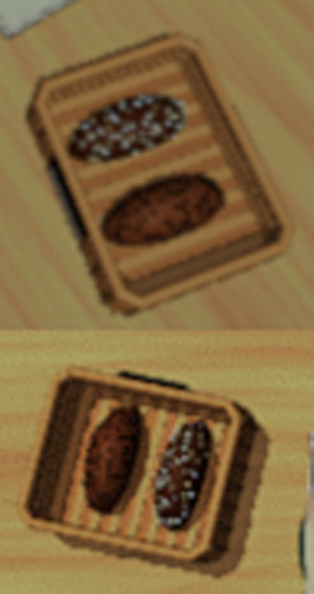

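Both seeded rolls lie flat, parallel to the slats and clear of the walls, and the jar and cup are unchanged. I hand in the job.

```bash
python3 -c "
from workcell import robot
print(robot.finish_job())"
```

```text
the job is handed in; nothing more can be done
None
```

I placed all five rolls and handed the job in at about 35 s of the 115 s allowed. The hand-in gives no verdict.

- **Placement:** Both plain rolls are in the wire basket, poppy and sesame in the wicker basket, and the round roll in the largest wooden tray. Each was lowered to the floor before I opened the gripper.
- **Final pictures:** Both cameras show every roll top up and looking flat inside its walls. The pairs lie side by side, nearly parallel to the basket's short sides. Flatness, tilt and the final positions were judged by eye, apart from plain_one.
- **Jar and cup:** The before-and-after pictures show no change at either one.
- **Arm:** It was last parked above the pan, touching nothing.
- **Contacts:** While I released plain_one, the wrist force reached about 13 N sideways, most likely a finger against the wire wall. Setting down plain_three and sesame gave about 5 to 6 N sideways.
- **Disagreements:** Camera estimates of the wire basket centre differed by up to 5 mm. The first centroids of the round roll differed by up to 8 mm, so I re-measured them from its outline to within about 3 mm before gripping.

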